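# Set up and load the batch tray, then latch its gate

## Task

Get this batch of steel cups ready for carrying in the blue tray: take the steel V-block out of the way of the yellow gate and set it upright on the black rubber mat, move the tray's stop exactly one notch further away from the gate by its red grip so that its tooth drops fully into that notch, and stand every cup upright on the tray floor between the stop and the gate, clear of the gate. When all that is done, and not before, push the gate shut until its sprung latch snaps in. Leave the marker pen and the other tools on the worktop where they lie.

Things in the scene. Friction and masses are not known exactly. Their poses are not given: they have to be found in the camera images.
- tray: blue tray fixed to the worktop; origin on the worktop under its middle, x across it (away from the robot), y along it (to the left), the gate at its -y end, z up. Inside: x -80 to 80, y -160 to 160 mm, floor 4 mm up; open on top; walls 55 mm high, notched rail on the -x wall 60 mm. Strike post, 56 mm high, outside the far gate corner at x 86 to 107, y -184 to -135 mm; hinge post, 62 mm high, at x -98, y -158 mm
- gate_hinge (a point): point on the gate's vertical hinge axis, 33 mm above the worktop, at x = -86, y = -166 mm of the tray; its x axis points along the gate from the hinge to the free end, its -y axis out of the gate's outer face (the one to push)
- gate_push (a point): point on the gate's outer face 105 mm from the hinge axis, 33 mm above the worktop; same axes as gate_hinge. The yellow gate is 10 mm thick (5 mm each side of the hinge axis), reaches from 6 to 164 mm from the axis and from 6 to 60 mm above the worktop
- gate (a joint): gate angle in rad: 0 = shut (across the tray end), grows as the free end swings away from the tray (clockwise from above), up to 1.6; stays where left. Light friction (0.05 N m); in the last 0.1 rad the latch resists with about 5 N at the free end, about 9 N at gate_push. Once latched it has about 0.02 rad of play
- bolt (a joint): brass bevelled latch bolt in the gate's free end, in m pressed in: 0 = fully out, 0.011 = fully in; a spring of 2 to 4 N drives it out. It is pressed in by about 9 mm while riding over the strike and springs out to 0 behind it when the gate is shut
- stop (a joint): position of the tray's stop along the rail in m: 0 = the notch in which it starts, grows away from the gate (along the tray's +y); notches lie at -0.070, 0 and +0.070. Each notch is 22 mm wide and 15 mm deep, the tooth 10 mm wide. Slides with about 1 N once lifted
- tab (a joint): height in m by which the stop's tab is lifted: 0 = tooth fully down in a notch, 0.035 = end of travel; the tooth clears the notches above 0.015. It falls by its own weight (1.4 N) when let go
- tab_grip (a point): middle of the red grip of the stop, above the tray's -x wall: a block 14 mm (tray x) by 36 mm (tray y) by 32 mm high, 98 mm above the worktop with the tooth down; nothing beside it down to 70 mm above the worktop; axes as the tray's
- tab_paddle (a point): middle of the stop's aluminium paddle, 6 mm thick, that spans the tray inside and limits the bay; its top is 70 mm above the worktop; axes as the tray's
- mat: black rubber mat fixed on the worktop, 130 by 130 mm, 3 mm thick; origin under its middle, z up. (Beyond it and the tray, a fixed machine chuck holding a steel round overhangs the worktop: from world x = 0.62 m backwards, y = -0.04 to 0.03 m, from 0.09 m up to 0.25 m high. Pass in front of it.)
- v_block_center (a point): ground steel V-block, 50 mm (x) by 40 mm (y) by 35 mm high, 0.31 kg; this point is its centre, 17.5 mm above its underside; its x axis runs along the V groove (open upwards), the flat sides to grip are its +y and -y sides, 40 mm apart
- cup1_center (a point): steel cup, open at the top, 64 mm outside diameter, 47 mm high, wall about 3 mm, 62 g; this point is its centre, half-way up (23.5 mm above its underside); z up along its axis. Two or three of the three cups are present
- cup2_center (a point): steel cup, open at the top, 64 mm outside diameter, 47 mm high, wall about 3 mm, 62 g; this point is its centre, half-way up (23.5 mm above its underside); z up along its axis. Two or three of the three cups are present
- cup3_center (a point): steel cup, open at the top, 64 mm outside diameter, 47 mm high, wall about 3 mm, 62 g; this point is its centre, half-way up (23.5 mm above its underside); z up along its axis. Two or three of the three cups are present
- marker_pen: black marker pen lying flat, 140 mm long, 17 mm thick; origin at the middle of its underside; a bystander
Things that resemble listed ones, but are neither listed nor needed, are in the scene too. What is shaped like the part that bears cup3_center but orange is not meant.

How it is judged:
By the outcome, as a careful person would: the job done as asked, in the order asked, and still so for the second after the job is handed in, with the robot touching nothing.
Of cup1, cup2, cup3 only 2 to 3 are there at a start; the rules pass over those that are not, and their reading is None.
At some moment in a run one of cup1, cup2, cup3, v_block may be knocked a few centimetres aside while the robot is not near it.
It also fails if it takes over 208 s, if anything falls off the work surface, if the arm or the gripper's body presses on something with over 40 N, if the wrist force passes 120 N, or if a joint passes its speed limit or range.

## Robot

A 6-joint arm with a two-finger parallel gripper is mounted at the origin on a cart in front of the work surface, level with it; the furniture and walls round the work are solid. World frame = base frame: x ahead of the robot, y to its left, z up, the work surface at z = 0. Lengths are in mm, angles in rad, forces in N, time in s.
With the tool pointing down it reaches from about 350 to 850 mm from the base axis. Payload 8.1 kg.
Tool frame: the origin (TCP) lies on the mounting face of the last link; the fingertips stand 173 mm ahead of it and the grasp point (between the pads) lies 155 mm ahead of it (env.grip_depth is the distance from the TCP to the grasp point, in mm); y points along the fingers, x is the direction in which the jaws open and shut, and the axes are right-handed (so a half turn about y gives the same grasp; the last joint's range is limited). The gripper opens to 85 mm and grips with 20 to 120 N. Pads are 22 mm wide; open, the fingers measure 114 mm over their backs; the gripper's body (76 mm by 85 mm) begins 54 mm behind the grasp point. The pads swing forward as they close: fully open they stand 13 mm farther back than shut.
Start: joints at [1.172, 0.13, 1.488, -0, 1.523, -0.085], TCP at [185.184, 570.713, 404.692] pointing down, gripper open.
Joint ranges: [-2.96, 2.96], [-0.89, 2.26], [0.02, 2.5], [-1.34, 4.48], [0, 2.73], [-2.66, 2.66]. Speed limits (rad/s): [2.39, 2.39, 2.79, 3.14, 3.14, 3.14].

## Interface

Orientations are given as a rotation vector (axis times angle).
In Python, from plant import env, eyes, job_done gives the robot as it stands.
- The arm moves only by the shell command python3 -m jog 'ROWS' [OPENING]. ROWS is a JSON object of lists of equal length, an entry for each row: "offset": the shift along the tool's x, y, z in m, a list of three; "dr": the turn, a rotation vector about the tool's x, y, z in degrees, a list of three. In form: {"offset": [[x, y, z], ...], "dr": [[ax, ay, az], ...]}. A call has 1 to 10 rows; each row shifts and turns the pose as measured when the row begins, along the tool's axes as they then stand; what a row does not reach is not made up. A row lasts 1/8 s, in which the tool goes at most 62.5 mm and 10.7 degrees, less where a joint would pass 70% of its speed; a pose out of reach is approached as far as the arm can. A call with a gripper value outside its range is refused whole. OPENING is the gripper's target within -1 to 1 (fully open at 1, half-way at 0, shut at -1), set as the call begins (- or left out, the last holds). The fingers move at their own pace and stop on an object; the grip force is fixed at half the most. Time passes only in rows, so rows that do not move let the fingers close. It gives the time, the measured TCP pose, the force and the opening at its end, in the units of the state.
- env.sense(): the state, without advancing time (a new reading comes with each control period).
- eyes.snapshot(name): name is "side" or "top" or "wrist"; returns a dict with "image" (420x560x3 uint8, red, green, blue), "fx", "fy", "cx", "cy" (pixels), "rvec" (rotation vector, rad) and "tvec" (3), from world to camera coordinates, as OpenCV has them. Camera axes: x right, y down, z forward; pixel columns grow to the right and rows downward; lengths in mm; the calibration is good to about 2 mm. A picture is of the moment at which its call begins. There is no depth.
- job_done(): hands the job in, once; it reports no verdict.
The state is a dict: "t": time; "qpos": joint angles; "dq": joint speeds; "joint_torque": joint torques, N m; "eef_pos": TCP position; "eef_rot": TCP orientation; "force": force on the tool from outside, world axes, zero at the start; "wrist_torque": the same for the moment, N m; "grip_width": finger opening in mm.
Only numpy, scipy, OpenCV 4.12 (cv2) and the standard library are available. Lean on these libraries where they do the work, as an engineer would, in place of code of your own. Each camera call takes 0.05 s, during which the arm holds its last target.

## Working session

There is one attempt and no reset: what is moved stays moved. The work goes in short steps, Python scripts to look and compute and a shell command to move; the robot and the scene stay as the last step left them, time stands still between calls to the robot, and variables do not carry over. Pictures are saved under pics/ and viewed, and the job is handed in when it is done.

```bash
ls; mkdir -p pics; python3 - <<'E'
from plant import env, eyes
import cv2
print(env.sense())
for n in ["side","top","wrist"]:
    s=eyes.snapshot(n); cv2.imwrite(f"pics/{n}0.png",s["image"][:,:,::-1]); print(n,{k:v for k,v in s.items() if k!="image"})
E
```

```text
pics
{'t': 0.0, 'qpos': array([ 1.17159607e+00,  1.31179794e-01,  1.48930776e+00,  2.80748352e-05,
        1.52298555e+00, -8.54038068e-02]), 'dq': array([-0.00080196,  0.00284544, -0.00078991, -0.00080572, -0.00061626,
        0.00017226]), 'joint_torque': array([ 5.52809815e-04, -5.69381225e+01, -5.00562644e+01, -4.45437990e-04,
        1.41718818e-02, -3.24832206e-05]), 'eef_pos': array([185.08798365, 570.49336638, 403.61735376]), 'eef_rot': array([-1.34243777, -0.97379049,  0.97648466]), 'force': array([-0.19149832, -0.47255165,  0.26222443]), 'wrist_torque': array([0.0007565 , 0.03118413, 0.06189869]), 'grip_width': 85.6573955238952}
side {'fx': 499.90161542331674, 'fy': 499.90161542331674, 'cx': 279.2089219681584, 'cy': 207.5712715487665, 'rvec': array([ 1.88918667, -0.62167627,  0.40472598]), 'tvec': array([-444.9625792,  186.213412 ,  852.2192979])}
top {'fx': 520.7627097666186, 'fy': 520.7627097666186, 'cx': 284.85538188463624, 'cy': 210.81447297181327, 'rvec': array([ 2.18994699, -2.1672279 ,  0.0835719 ]), 'tvec': array([ -22.91161623,  541.20224584, 1353.06315556])}
wrist {'fx': 312.8818018119007, 'fy': 312.8818018119007, 'cx': 273.6658398716601, 'cy': 204.86371067980622, 'rvec': array([-2.35097633, -1.70988303, -0.2374025 ]), 'tvec': array([-598.60608196,  -36.09619143,  379.3768862 ])}
```

View pics/top0.png

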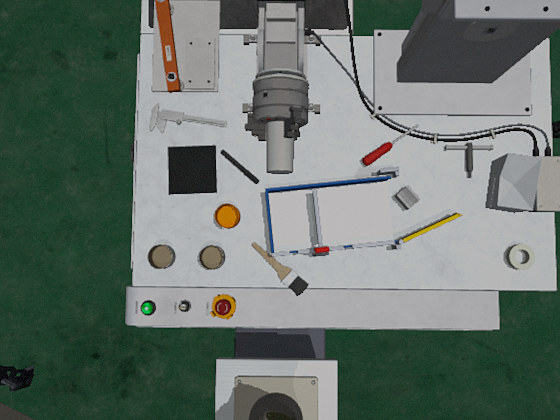

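View pics/side0.png

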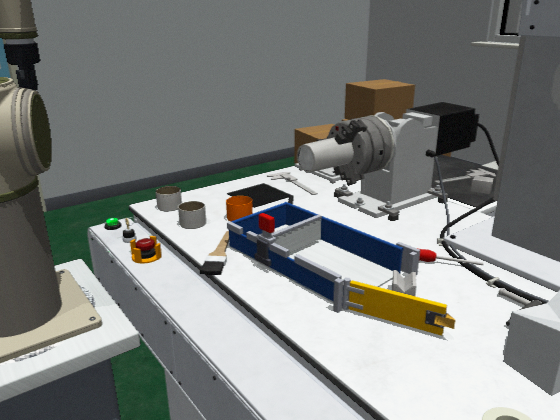

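View pics/wrist0.png

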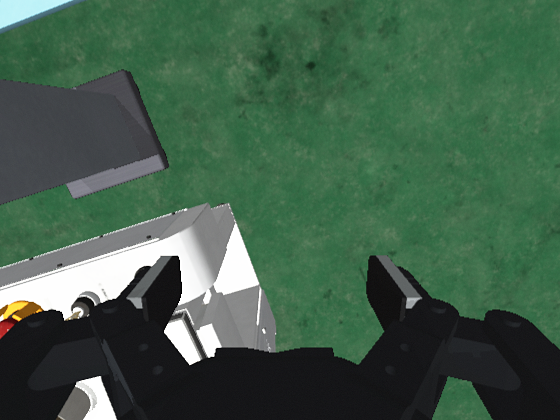

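```bash
cat > h.py <<'E'
import numpy as np, cv2
from scipy.spatial.transform import Rotation as R
from plant import env, eyes
def snap(n,f=None):
    s=eyes.snapshot(n)
    if f: cv2.imwrite("pics/"+f,s["image"][:,:,::-1])
    return s
def K(s): return np.array([[s["fx"],0,s["cx"]],[0,s["fy"],s["cy"]],[0,0,1.]])
def ray(s,u,v):
    r=R.from_rotvec(s["rvec"]).as_matrix(); c=-r.T@s["tvec"]
    d=r.T@np.array([(u-s["cx"])/s["fx"],(v-s["cy"])/s["fy"],1]); return c,d
def onz(s,u,v,z):
    c,d=ray(s,u,v); return c+d*(z-c[2])/d[2]
def proj(s,P):
    r=R.from_rotvec(s["rvec"]).as_matrix(); p=(r@np.atleast_2d(P).T).T+s["tvec"]
    return np.c_[s["fx"]*p[:,0]/p[:,2]+s["cx"],s["fy"]*p[:,1]/p[:,2]+s["cy"]]
def tri(s1,p1,s2,p2):
    c1,d1=ray(s1,*p1);c2,d2=ray(s2,*p2)
    A=np.c_[d1,-d2];x=np.linalg.lstsq(A,c2-c1,rcond=None)[0]
    a=c1+d1*x[0];b=c2+d2*x[1];return (a+b)/2,np.linalg.norm(a-b)
def pose():
    st=env.sense();M=R.from_rotvec(st["eef_rot"]).as_matrix();return st,M,np.array(st["eef_pos"])
def go(P,yaw=None,n=None):
    """P: wanted grasp-point position (mm) with tool down; yaw: wanted angle (deg) of jaw axis in world xy"""
    st,M,p=pose(); g=p+M[:,1]*env.grip_depth
    # desired y = -z ; x = (cos,sin,0)
    yw=np.arctan2(M[1,0],M[0,0]) if yaw is None else np.deg2rad(yaw)
    x=np.array([np.cos(yw),np.sin(yw),0]);y=np.array([0,0,-1.]);z=np.cross(x,y)
    D=np.c_[x,y,z]; dr=np.rad2deg(R.from_matrix(M.T@D).as_rotvec())
    tcp=np.array(P,float)-y*env.grip_depth
    print("t",round(st["t"],2),"grasp",g.round(1),"jaw yaw",round(np.rad2deg(np.arctan2(M[1,0],M[0,0])),1),"w",round(st["grip_width"],1),"F",st["force"].round(1))
    print("offset m (tool now)",(M.T@(tcp-p)/1000).round(4),"dr deg",dr.round(2),"| world d",(tcp-p).round(1))
    print("joints",st["qpos"].round(2))
E
python3 - <<'E'
from h import *
st,M,p=pose();print(M.round(3),env.grip_depth)
E
```

```text
[[ 0.309 -0.001 -0.951]
 [ 0.951 -0.001  0.309]
 [-0.001 -1.     0.   ]] 154.70000000000002
```

```bash
python3 - <<'E'
from h import *
t=snap("top");s=snap("side")
im=t["image"][:,:,::-1]
c=im[130:310,130:470];cv2.imwrite("pics/topz.png",cv2.resize(c,None,fx=2.3,fy=2.3,interpolation=cv2.INTER_CUBIC))
c=s["image"][:,:,::-1][170:370,130:480];cv2.imwrite("pics/sidez.png",cv2.resize(c,None,fx=2.25,fy=2.25,interpolation=cv2.INTER_CUBIC))
for n,q in (("top",t),("side",s)):
    h=cv2.cvtColor(q["image"],cv2.COLOR_RGB2HSV)
    for nm,lo,hi in (("blue",(100,120,50),(125,255,255)),("yellow",(20,150,100),(32,255,255)),("red",(0,170,90),(4,255,255)),("red2",(174,170,90),(180,255,255))):
        m=cv2.inRange(h,lo,hi);k,l,st,ce=cv2.connectedComponentsWithStats(m)
        for i in range(1,k):
            if st[i,4]>25: print(n,nm,st[i],ce[i].round(1))
for u,v in((162,256),(211,257),(404,198),(191,169)): print(onz(t,u,v,20).round(1))
E
```

```text
top blue [266 176 125  77 513] [311.8 194.3]
top yellow [403 214  58  28 229] [431.2 227. ]
top yellow [213 295  23  24 206] [224.9 305.4]
top red [363 143  29  22 228] [377.1 153.1]
top red [315 247  14   6  62] [321.7 249.4]
top red [219 301  11  12  47] [223.3 306.2]
side blue [ 229  202   88   57 1482] [265.4 224.5]
side blue [ 321  216   82   57 2003] [361.7 244. ]
side blue [ 269  250   65   51 1126] [301.7 274.9]
side yellow [142 256  14   6  35] [148.8 258.9]
side yellow [ 349  281   98   54 2505] [395.5 306.2]
side yellow [434 314  21  14 111] [444.4 321. ]
side red [259 213  15  19 117] [268.3 220.9]
side red [136 239  18   8  75] [144.8 242.4]
side red [420 250  16   9 113] [427.1 253.9]
[419.1 304.2  20. ]
[417.9 175.4  20. ]
[ 578.8 -332.2   20. ]
[650.6 233.8  20. ]
```

View pics/topz.png

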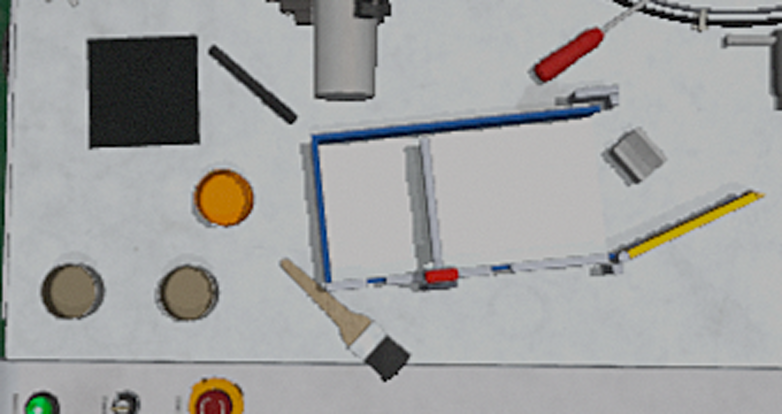

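View pics/sidez.png

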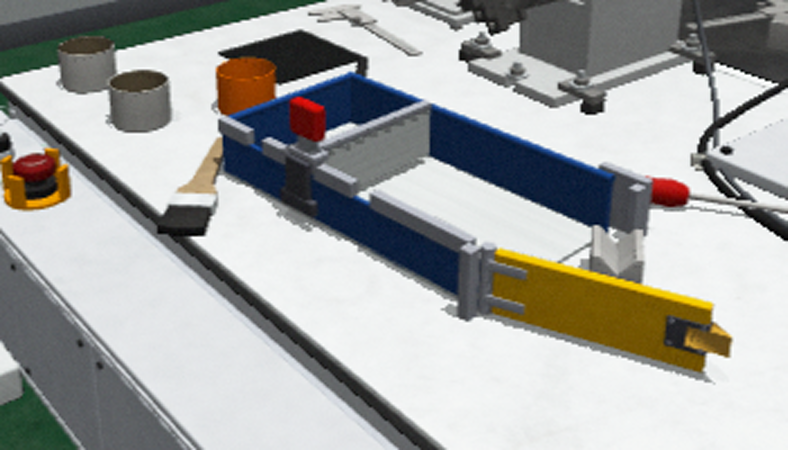

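```bash
python3 - <<'E'
from h import *
t=snap("top");s=snap("side")
f=lambda x,y,z:onz(t,130+x/2.3,130+y/2.3,z).round(1)
print("FL",f(314,137,55),"FR",f(600,110,55),"NL",f(327,285,60),"hinge",f(617,256,60),"gate end",f(757,195,60),"gate start",f(630,255,60),"gripc",onz(t,321.7,249.4,114).round(1))
print("vb top",[f(*p,35).tolist() for p in((606,153),(636,129),(664,157),(632,184))])
# ellipses of cups and block
h=cv2.cvtColor(t["image"],cv2.COLOR_RGB2HSV)
for u,v in((162,256),(211,257),(404,198)): print(h[v,u],h[v-6:v+7:3,u])
print("grip tri",tri(t,(321.7,249.4),s,(268.3,221.9)))
E
```

```text
FL [593.3  30.6  55. ] FR [ 627.2 -290.8   55. ] NL [427.8  13.7  60. ] hinge [ 463.2 -307.7   60. ] gate end [ 532.7 -464.    60. ] gate start [ 464.5 -322.1   60. ] gripc [ 440.2 -108.8  114. ]
vb top [[580.8, -301.3, 35.0], [608.7, -335.7, 35.0], [576.9, -367.3, 35.0], [545.7, -330.6, 35.0]]
[ 20  67 118] [[ 20  67 122]
 [ 20  63 121]
 [ 20  67 118]
 [ 21  68 123]
 [ 21  73 123]]
[ 19  72 127] [[ 21  65 125]
 [ 21  70 124]
 [ 19  72 127]
 [ 18  72 124]
 [ 19  74 127]]
[ 45   4 133] [[  0   2 124]
 [ 45   4 136]
 [ 45   4 133]
 [ 15   3 161]
 [  0   4  70]]
grip tri (array([ 442.01907701, -111.07546867,   97.08231138]), np.float64(4.099924537912119))
```

```bash
python3 - <<'E'
from h import *
s=snap("wrist");st,M,p=pose()
r=R.from_rotvec(s["rvec"]).as_matrix();c=-r.T@s["tvec"]
print("cam pos tool",(M.T@(c-p)).round(1));print("cam axes (cols) in tool\n",(M.T@r.T).round(3))
go((560,-330,245),None)
E
```

```text
cam pos tool [-0.7 29.8 69.5]
cam axes (cols) in tool
 [[ 1.     0.     0.   ]
 [-0.    -0.274  0.962]
 [ 0.    -0.962 -0.274]]
t 0.4 grasp [185.2 570.6 249.8] jaw yaw 72.0 w 85.3 F [ 0.8  0.3 -0.6]
offset m (tool now) [-0.741   0.0051 -0.6345] dr deg [ 0.    0.   -0.02] | world d [ 374.8 -900.7   -4.8]
joints [ 1.17  0.13  1.49 -0.    1.52 -0.09]
```

```bash
python3 -m jog '{"offset": [[-0.046,0,-0.0395],[-0.046,0,-0.0395],[-0.046,0,-0.0395],[-0.046,0,-0.0395],[-0.046,0,-0.0395],[-0.046,0,-0.0395],[-0.046,0,-0.0395],[-0.046,0,-0.0395],[-0.046,0,-0.0395],[-0.046,0,-0.0395]], "dr": [[0,0,0],[0,0,0],[0,0,0],[0,0,0],[0,0,0],[0,0,0],[0,0,0],[0,0,0],[0,0,0],[0,0,0]]}' 1
python3 - <<'E'
from h import *
snap("wrist","w1.png");snap("top","t1.png")
go((560,-330,245),None)
E
```

```text
t: 1.65
eef_pos: [423.8, -1.8, 405.7]
eef_rot: [-1.343, -0.987, 0.977]
force: [0.9, 0.5, 0.5]
grip_width: 85.7
t 1.75 grasp [425.7  -5.2 250.8] jaw yaw 72.1 w 85.2 F [ 0. -0.  1.]
offset m (tool now) [-0.2678  0.0074 -0.2287] dr deg [ 0.44 -0.    0.01] | world d [ 135.4 -325.2   -5.7]
joints [-0.13 -0.37  1.95 -0.    1.56 -1.39]
```

View pics/w1.png

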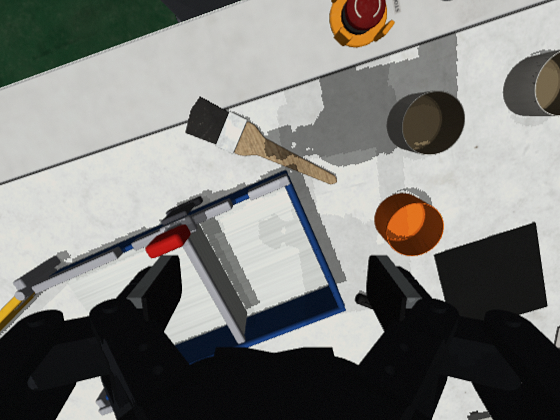

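```bash
python3 -m jog '{"offset": [[-0.0446,0.001,-0.038],[-0.0446,0.001,-0.038],[-0.0446,0.001,-0.038],[-0.0446,0.001,-0.038],[-0.0446,0.001,-0.038],[-0.0446,0.001,-0.038]], "dr": [[0.4,0,0],[0,0,0],[0,0,0],[0,0,0],[0,0,0],[0,0,0]]}' 1
python3 - <<'E'
from h import *
snap("wrist","w2.png")
go((560,-330,245),None)
E
```

```text
t: 2.5
eef_pos: [562.9, -333.8, 401.2]
eef_rot: [-1.341, -0.984, 0.976]
force: [1.0, 0.1, -0.5]
grip_width: 85.3
t 2.55 grasp [ 564.1 -339.7  242.9] jaw yaw 72.2 w 85.5 F [-4.9 -1.3 -2.6]
offset m (tool now) [ 0.0082 -0.0021  0.0065] dr deg [ 0.14 -0.    0.07] | world d [-3.7  9.8  2.1]
joints [-0.62  0.29  1.32  0.    1.53 -1.88]
```

View pics/w2.png

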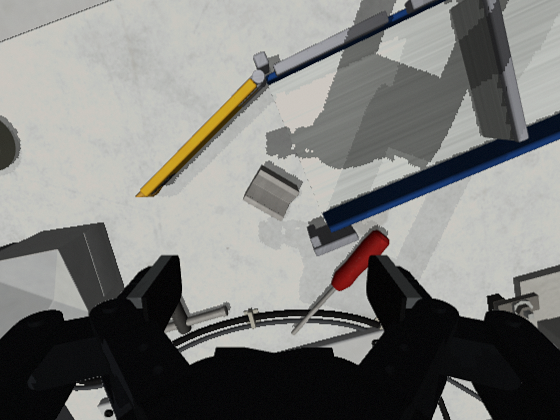

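```bash
python3 - <<'E'
from h import *
s=snap("wrist")
c=s["image"][:,:,::-1][150:260,220:400];cv2.imwrite("pics/w2z.png",cv2.resize(c,None,fx=4,fy=4,interpolation=cv2.INTER_CUBIC))
E
```

```text
(no output)
```

View pics/w2z.png

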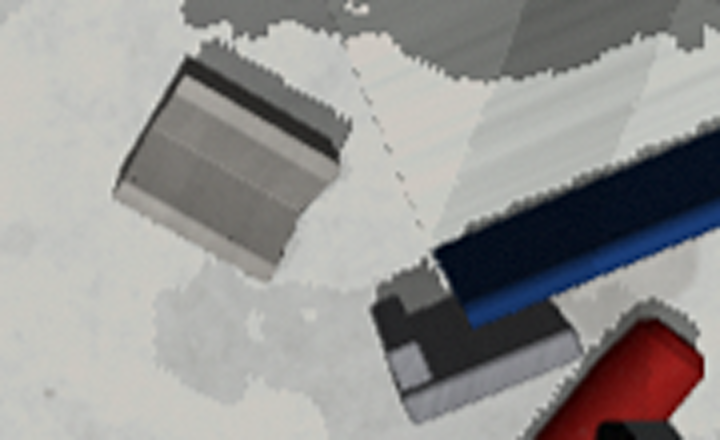

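```bash
python3 - <<'E'
from h import *
s=snap("wrist")
P=[onz(s,220+x/4,150+y/4,35)for x,y in((181,77),(337,168),(267,280),(116,190))]
for p in P: print(p.round(1))
c=sum(P)/4;print("c",c)
for a,b in((0,1),(1,2),(3,2),(0,3)): d=P[b]-P[a];print(a,b,np.linalg.norm(d).round(1),np.rad2deg(np.arctan2(d[1],d[0])).round(1))
g=onz(s,220+300/4,150+210/4,20)-onz(s,220+158/4,150+126/4,20);print("groove ang",np.rad2deg(np.arctan2(g[1],g[0])),np.linalg.norm(g))
print("hinge 62",onz(s,258,78,62),"gate end",onz(s,138,194,60))
E
```

```text
[ 546.7 -340.6   35. ]
[ 583.5 -307.9   35. ]
[ 608.5 -335.6   35. ]
[ 570.9 -367.4   35. ]
c [ 577.40225916 -337.86372566   35.        ]
0 1 49.3 41.6
1 2 37.3 -48.0
3 2 49.2 40.2
0 3 36.1 -47.9
groove ang 40.89537616759901 47.537588361563074
hinge 62 [ 461.12563536 -318.71652926   62.        ] gate end [ 527.41480505 -469.09291753   60.        ]
```

```bash
python3 -m jog '{"offset": [[0,0,0],[0,0,0],[0,0,0],[0,0,0],[0,0,0],[0,0,0],[0,0,0],[0,0,0],[0,0,0],[0,0,0]], "dr": [[0,10.5,0],[0,10.5,0],[0,10.5,0],[0,10.5,0],[0,10.5,0],[0,10.5,0],[0,10.5,0],[0,10.5,0],[0,10.5,0],[0,10.5,0]]}' 1
python3 - <<'E'
from h import *
go((577.7,-336.5,80),-49)
E
```

```text
t: 3.9
eef_pos: [563.2, -319.0, 405.2]
eef_rot: [-1.51, 0.476, -0.485]
force: [0.5, -0.3, -0.2]
grip_width: 85.5
t 3.9 grasp [ 564.4 -318.3  250.6] jaw yaw -35.2 w 85.5 F [ 0.5 -0.3 -0.2]
offset m (tool now) [ 0.0213  0.1706 -0.0073] dr deg [-0.48 13.81  0.16] | world d [  14.5  -17.5 -170.5]
joints [-0.6   0.26  1.35  0.01  1.54  0.02]
```

```bash
python3 -m jog '{"offset": [[0.007,0,-0.002],[0.007,0.04,-0.002],[0.002,0.05,-0.002],[0,0.05,0]], "dr": [[-0.2,7,0],[-0.2,6.8,0.1],[0,0,0],[0,0,0]]}' 1
python3 - <<'E'
from h import *
s=snap("wrist","w3.png")
go((577.7,-336.5,24),-49)
E
```

```text
t: 4.4
eef_pos: [575.4, -328.8, 273.4]
eef_rot: [-1.464, 0.658, -0.687]
force: [0.3, -1.1, -0.4]
grip_width: 85.5
t 4.45 grasp [ 574.3 -327.2  109.8] jaw yaw -49.3 w 85.5 F [-2.5  2.4 -6. ]
offset m (tool now) [ 0.0097  0.0859 -0.0031] dr deg [-0.26 -0.31  0.33] | world d [  4.6  -9.5 -85.8]
joints [-0.6   0.38  1.45  0.    1.3   0.26]
```

View pics/w3.png

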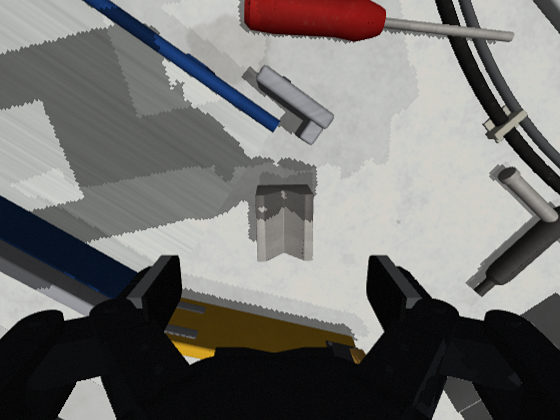

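```bash
python3 - <<'E'
from h import *
s=snap("wrist")
P=[onz(s,x,y,35) for x,y in((256.5,193),(313,193),(313,262),(258,262))]
for p in P: print(p.round(1))
c=sum(P)/4
for a,b in((0,1),(1,2),(3,2),(0,3)): d=P[b]-P[a];print(a,b,np.linalg.norm(d).round(1),np.rad2deg(np.arctan2(d[1],d[0])).round(1))
print(c);go((c[0],c[1],23),-49)
E
```

```text
[ 582.8 -306.    35. ]
[ 607.  -334.2   35. ]
[ 570.5 -367.8   35. ]
[ 545.5 -338.6   35. ]
0 1 37.1 -49.4
1 2 49.6 -137.4
3 2 38.5 -49.5
0 3 49.5 -138.9
[ 576.47616352 -336.64376068   35.        ]
t 4.5 grasp [ 573.7 -327.1  111.9] jaw yaw -49.3 w 85.4 F [-1.   0.7 -0.4]
offset m (tool now) [ 0.0093  0.0889 -0.0039] dr deg [-0.22 -0.31  0.19] | world d [  3.6  -9.6 -88.9]
joints [-0.6   0.38  1.45  0.    1.31  0.26]
```

```bash
python3 -m jog '{"offset": [[0.009,0.03,-0.004],[0.001,0.03,0],[0,0.015,0]], "dr": [[-0.2,-0.3,0.2],[0,0,0],[0,0,0]]}' 1
python3 - <<'E'
from h import *
go((576.5,-336.6,23),-49)
E
```

```text
t: 4.88
eef_pos: [579.8, -336.3, 199.7]
eef_rot: [-1.467, 0.658, -0.673]
force: [-0.2, 1.1, 0.7]
grip_width: 85.4
t 4.88 grasp [ 581.1 -337.    45. ] jaw yaw -48.8 w 85.4 F [-0.2  1.1  0.7]
offset m (tool now) [-0.0021  0.022  -0.0028] dr deg [-0.18  0.17  0.52] | world d [ -3.3  -0.3 -22. ]
joints [-0.6   0.48  1.45  0.    1.2   0.25]
```

```bash
python3 -m jog '{"offset": [[-0.002,0.014,-0.003],[0,0.006,0],[0,0.002,0],[0,0,0]], "dr": [[-0.2,0,0.4],[0,0,0],[0,0,0],[0,0,0]]}' 1
python3 - <<'E'
from h import *
go((576.5,-336.6,23),-49)
E
python3 -m jog '{"offset": [[0,0,0],[0,0,0],[0,0,0],[0,0,0],[0,0,0]], "dr": [[0,0,0],[0,0,0],[0,0,0],[0,0,0],[0,0,0]]}' -1
python3 - <<'E'
from h import *
go((576.5,-336.6,23),-49)
snap("wrist","w4.png")
E
```

```text
t: 5.38
eef_pos: [577.6, -336.9, 181.1]
eef_rot: [-1.468, 0.661, -0.67]
force: [1.2, 1.2, -0.3]
grip_width: 85.3
t 5.38 grasp [ 578.3 -337.5   26.4] jaw yaw -48.8 w 85.3 F [ 1.2  1.2 -0.3]
offset m (tool now) [-0.001   0.0034 -0.0006] dr deg [-0.04  0.21  0.34] | world d [-1.1  0.3 -3.4]
joints [-0.6   0.5   1.46 -0.    1.17  0.25]
t: 6.0
eef_pos: [578.2, -337.4, 182.9]
eef_rot: [-1.469, 0.659, -0.672]
force: [0.5, 0.6, 0.8]
grip_width: 38.8
t 6.0 grasp [ 579.3 -338.3   28.2] jaw yaw -48.8 w 38.8 F [0.5 0.6 0.8]
offset m (tool now) [-0.0018  0.0051 -0.0008] dr deg [-0.08  0.2   0.49] | world d [-1.7  0.8 -5.2]
joints [-0.6   0.5   1.46 -0.    1.17  0.25]
```

View pics/w4.png

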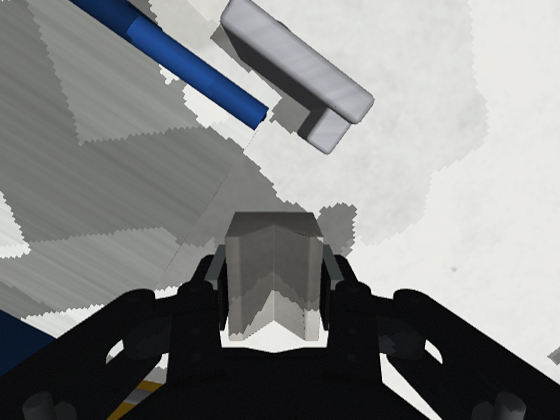

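```bash
python3 -m jog '{"offset": [[0,-0.045,0],[0,-0.045,0],[0,-0.045,0],[-0.052,0,0.0234],[-0.052,0,0.0234],[-0.052,0,0.0234],[-0.052,0,0.0234],[-0.052,0,0.0234],[-0.052,0,0.0234]], "dr": [[0,0,0],[0,0,0],[0,0,0],[0,0,0],[0,0,0],[0,0,0],[0,0,0],[0,0,0],[0,0,0]]}' -1
python3 - <<'E'
from h import *
t=snap("top","t2.png")
h=cv2.cvtColor(t["image"],cv2.COLOR_RGB2HSV);m=cv2.inRange(h,(0,0,0),(180,255,60));m[:140]=0;m[200:]=0;m[:,:160]=0;m[:,225:]=0
k,l,st,ce=cv2.connectedComponentsWithStats(m);i=1+st[1:,4].argmax();print(st[i],ce[i]);c=onz(t,*ce[i],3);print(c)
r=cv2.minAreaRect(cv2.findContours((l==i).astype('uint8'),0,1)[0][0]);print(r,[onz(t,*p,3).round(0)[:2] for p in cv2.boxPoints(r)])
go((c[0],c[1],120))
E
```

```text
t: 7.18
eef_pos: [473.2, -3.0, 315.9]
eef_rot: [-1.466, 0.67, -0.671]
force: [1.5, 0.5, -2.5]
grip_width: 38.8
[ 168  146   49   48 2201] [192.01226715 169.57155838]
[651.83876291 234.16941288   3.        ]
((192.0013427734375, 169.55810546875), (46.77804946899414, 47.08029556274414), 88.66777801513672) [array([714., 301.]), array([718., 174.]), array([591., 168.]), array([586., 294.])]
t 7.22 grasp [471.    2.9 160.5] jaw yaw -49.0 w 38.8 F [ 2.   6.1 -4.2]
offset m (tool now) [-0.0565  0.0409  0.2882] dr deg [-0.03 -0.   -0.23] | world d [180.5 231.8 -40.5]
joints [-0.11 -0.16  1.94  0.    1.36  0.75]
```

```bash
python3 -m jog '{"offset": [[-0.011,0,0.0475],[-0.011,0.005,0.0475],[-0.011,0.005,0.0475],[-0.011,0.005,0.0475],[-0.011,0.01,0.0475],[-0.011,0.01,0.0475]], "dr": [[0,0,0],[0,0,0],[0,0,0],[0,0,0],[0,0,0],[0,0,0]]}' -1
python3 - <<'E'
from h import *
snap("wrist","w5.png")
go((643,240,60))
E
```

```text
t: 7.98
eef_pos: [644.3, 246.8, 277.5]
eef_rot: [-1.466, 0.672, -0.664]
force: [0.4, -0.5, -2.2]
grip_width: 38.9
t 8.03 grasp [644.4 251.8 118.9] jaw yaw -48.9 w 38.8 F [-4.2  0.9 -4.1]
offset m (tool now) [ 0.0073  0.0589 -0.009 ] dr deg [ 0.14  0.   -0.39] | world d [ -2.3 -11.2 -58.9]
joints [0.3  0.47 1.33 0.01 1.35 1.15]
```

View pics/w5.png

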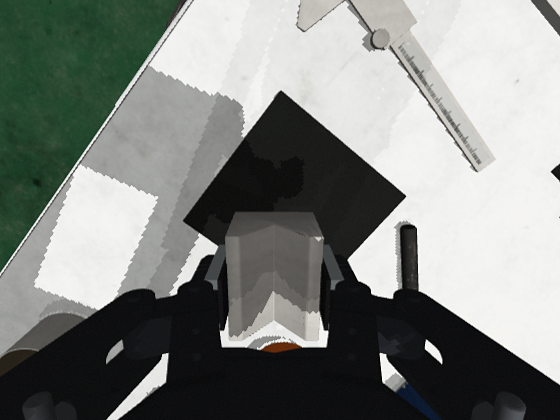

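```bash
python3 -m jog '{"offset": [[0.007,0.02,-0.009],[0,0.02,0],[0,0.02,0],[0,0.01,0],[0,0,0]], "dr": [[0.1,0,-0.3],[0,0,0],[0,0,0],[0,0,0],[0,0,0]]}' -1
python3 - <<'E'
from h import *
go((643,240,32))
E
```

```text
t: 8.65
eef_pos: [641.8, 241.2, 196.2]
eef_rot: [-1.47, 0.671, -0.66]
force: [0.4, -0.4, -3.1]
grip_width: 39.1
t 8.65 grasp [640.6 241.1  41.5] jaw yaw -48.8 w 39.1 F [ 0.4 -0.4 -3.1]
offset m (tool now) [0.0018 0.0095 0.0001] dr deg [ 0.36  0.   -0.26] | world d [ 1.2 -1.2 -9.5]
joints [0.28 0.53 1.39 0.   1.23 1.14]
```

```bash
python3 -m jog '{"offset": [[0,0.005,0],[0,0.003,0],[0,0,0]], "dr": [[0.3,0,-0.2],[0,0,0],[0,0,0]]}' -1
python3 -m jog '{"offset": [[0,0.002,0],[0,0,0]], "dr": [[0,0,0],[0,0,0]]}' -1
```

```text
t: 9.02
eef_pos: [642.8, 241.4, 190.3]
eef_rot: [-1.464, 0.663, -0.666]
force: [-0.5, -0.5, -3.2]
grip_width: 38.7
t: 9.28
eef_pos: [643.1, 241.5, 189.0]
eef_rot: [-1.463, 0.663, -0.667]
force: [-0.4, 0.7, -3.5]
grip_width: 38.7
```

```bash
python3 -m jog '{"offset": [[0,0.002,0],[0,0.001,0],[0,0,0]], "dr": [[0,0,0],[0,0,0],[0,0,0]]}' -1
python3 -m jog '{"offset": [[0,0.002,0],[0,0,0]], "dr": [[0,0,0],[0,0,0]]}' -1
```

```text
t: 9.65
eef_pos: [643.2, 241.5, 186.0]
eef_rot: [-1.463, 0.662, -0.667]
force: [0.3, 0.3, -3.4]
grip_width: 38.8
t: 9.9
eef_pos: [643.6, 241.7, 186.4]
eef_rot: [-1.463, 0.662, -0.668]
force: [-0.6, -0.0, -2.6]
grip_width: 38.9
```

```bash
python3 -m jog '{"offset": [[0,0.003,0],[0,0,0]], "dr": [[0,0,0],[0,0,0]]}' -1
```

```text
t: 10.15
eef_pos: [644.1, 241.9, 186.3]
eef_rot: [-1.462, 0.661, -0.668]
force: [1.3, -0.0, -3.6]
grip_width: 39.3
```

```bash
python3 -m jog '{"offset": [[0,0.005,0],[0,0.002,0],[0,0,0]], "dr": [[0,0,0],[0,0,0],[0,0,0]]}' -1
```

```text
t: 10.52
eef_pos: [645.1, 242.4, 186.1]
eef_rot: [-1.461, 0.659, -0.67]
force: [-0.1, -0.1, -2.8]
grip_width: 39.1
```

```bash
python3 -m jog '{"offset": [[0,0,0],[0,0,0],[0,0,0],[0,0,0]], "dr": [[0,0,0],[0,0,0],[0,0,0],[0,0,0]]}' 1
python3 - <<'E'
from h import *
go((643,240,160))
E
python3 -m jog '{"offset": [[0,-0.03,0],[0,-0.04,0],[0,-0.04,0]], "dr": [[0,0,0],[0,0,0],[0,0,0]]}' 1
python3 - <<'E'
from h import *
snap("wrist","w6.png")
go((643,240,160))
E
```

```text
t: 11.02
eef_pos: [645.4, 242.4, 185.2]
eef_rot: [-1.46, 0.659, -0.67]
force: [0.1, 0.6, 0.4]
grip_width: 85.2
t 11.03 grasp [646.8 242.9  30.5] jaw yaw -48.8 w 85.2 F [0.1 0.6 0.4]
offset m (tool now) [ 0.0007 -0.1295 -0.0023] dr deg [-0.49  0.    0.22] | world d [ -2.4  -2.4 129.5]
joints [0.28 0.55 1.39 0.   1.19 1.14]
t: 11.4
eef_pos: [642.6, 241.5, 291.6]
eef_rot: [-1.467, 0.666, -0.664]
force: [0.2, 0.3, 0.2]
grip_width: 85.1
t 11.45 grasp [645.5 242.4 144.4] jaw yaw -48.8 w 85.6 F [3.1 0.9 4.9]
offset m (tool now) [ 0.0007 -0.0156 -0.0022] dr deg [-0.41  0.    0.18] | world d [-1.3 -2.1 15.6]
joints [0.28 0.43 1.33 0.   1.38 1.14]
```

View pics/w6.png

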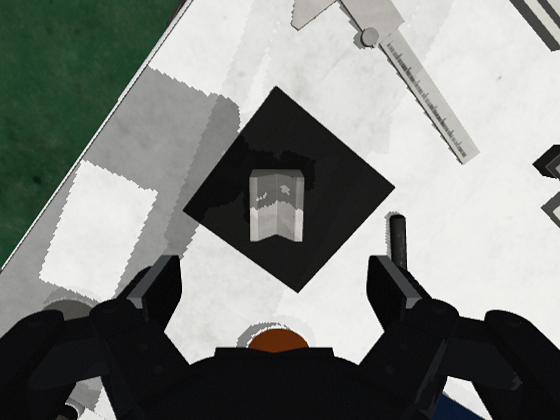

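```bash
python3 -m jog '{"offset": [[0,-0.02,0],[0,-0.03,-0.03],[0.018,0,-0.055],[0.018,0,-0.055],[0.018,0,-0.055],[0.018,0,-0.055],[0.018,0,-0.055],[0.018,0,-0.055]], "dr": [[0,0,0],[0,0,0],[0,0,0],[0,0,0],[0,0,0],[0,0,0],[0,0,0],[0,0,0]]}' 1
python3 -m jog '{"offset": [[0,0,0],[0,0,0],[0,0,0],[0,0,0],[0,0,0],[0,0,0]], "dr": [[0,-9.5,0],[0,-9.5,0],[0,-9.5,0],[0,-9.5,0],[0,-9.5,0],[0,-9.5,0]]}' 1
python3 - <<'E'
from h import *
snap("wrist","w7.png")
go((440.5,-110,180),6)
E
```

```text
t: 12.45
eef_pos: [441.1, -82.0, 350.0]
eef_rot: [-1.458, 0.646, -0.672]
force: [0.6, -0.9, 0.8]
grip_width: 85.5
t: 13.2
eef_pos: [438.6, -86.7, 350.5]
eef_rot: [-1.568, -0.153, 0.118]
force: [0.3, -0.8, -0.4]
grip_width: 85.6
t 13.25 grasp [442.1 -86.6 195.8] jaw yaw 10.4 w 85.4 F [0.2 0.9 0.1]
offset m (tool now) [-0.0027  0.0158 -0.0232] dr deg [0.16 4.35 1.27] | world d [  1.8 -23.3 -15.8]
joints [-0.31 -0.28  1.98  0.01  1.42 -0.49]
```

View pics/w7.png

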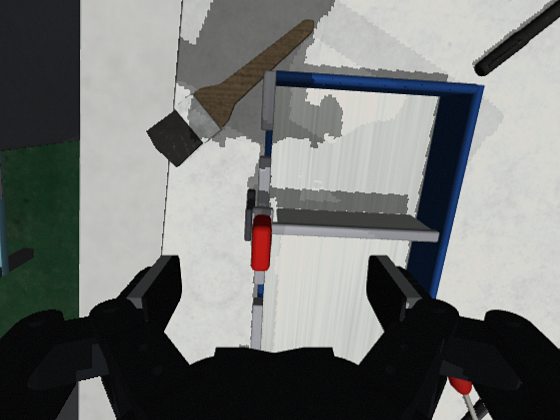

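```bash
python3 - <<'E'
from h import *
s=snap("wrist")
c=s["image"][:,:,::-1][60:300,220:500];cv2.imwrite("pics/w7z.png",cv2.resize(c,None,fx=2.5,fy=2.5,interpolation=cv2.INTER_CUBIC))
print("FL",onz(s,483,87,55),"NL",onz(s,266,73,60))
E
```

```text
FL [595.25881255  33.7461895   55.        ] NL [421.00650962  11.3907438   60.        ]
```

View pics/w7z.png

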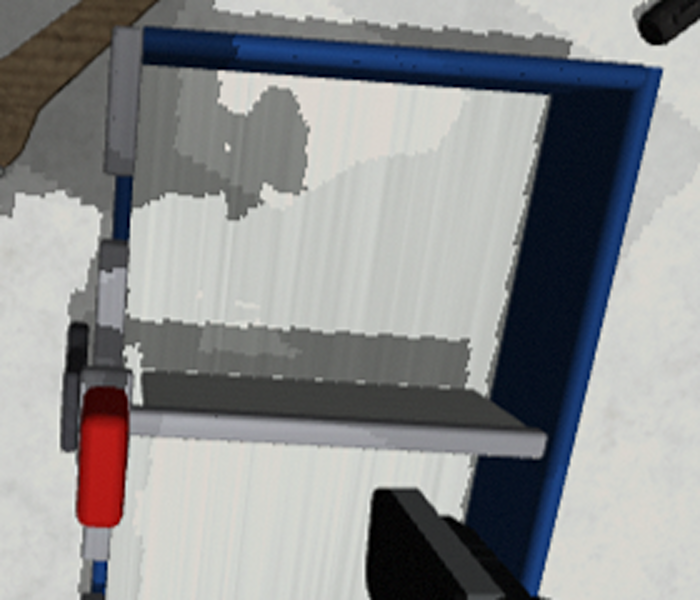

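```bash
python3 - <<'E'
from h import *
s=snap("wrist")
f=lambda x,y,z:onz(s,220+x/2.5,60+y/2.5,z)
print([f(*p,114).round(1).tolist() for p in((105,412),(101,527),(78,470),(127,470),(103,469))])
a,b=f(132,425,70),f(546,448,70);print("paddle",a,b,np.rad2deg(np.arctan2(b[1]-a[1],b[0]-a[0])))
go((*f(103,469,114)[:2],100),6)
E
```

```text
[[436.4, -92.4, 114.0], [440.9, -127.7, 114.0], [431.6, -110.9, 114.0], [445.4, -108.7, 114.0], [438.6, -109.5, 114.0]]
paddle [ 448.18021986 -111.15048712   70.        ] [592.21864255 -96.49710903  70.        ] 5.808854069742884
t 13.35 grasp [442.1 -86.6 195.8] jaw yaw 9.4 w 85.6 F [ 0.2  0.7 -0.2]
offset m (tool now) [-0.0059  0.0957 -0.0222] dr deg [0.14 3.37 1.26] | world d [ -0.1 -22.9 -95.7]
joints [-0.31 -0.28  1.98  0.01  1.42 -0.48]
```

```bash
python3 -m jog '{"offset": [[-0.003,0,-0.012],[-0.003,0.02,-0.011],[0,0.025,0]], "dr": [[0,3.4,1.3],[0,0,0],[0,0,0]]}' 1
python3 - <<'E'
from h import *
go((439,-110,100),6)
E
```

```text
t: 13.72
eef_pos: [436.8, -111.2, 307.0]
eef_rot: [-1.575, -0.073, 0.066]
force: [0.7, -0.3, -0.2]
grip_width: 85.5
t 13.72 grasp [ 437.5 -111.9  152.4] jaw yaw 5.1 w 85.5 F [ 0.7 -0.3 -0.2]
offset m (tool now) [0.0021 0.0524 0.0013] dr deg [ 0.29 -0.92  0.24] | world d [  2.2   1.2 -52.3]
joints [-0.36 -0.22  2.01 -0.    1.35 -0.45]
```

```bash
python3 -m jog '{"offset": [[0.002,0.025,0.001],[0,0.018,0],[0,0.005,0],[0,0,0]], "dr": [[0.3,-0.9,0.2],[0,0,0],[0,0,0],[0,0,0]]}' 1
python3 - <<'E'
from h import *
snap("wrist","w8.png")
go((439,-110,100),6)
E
```

```text
t: 14.22
eef_pos: [438.2, -110.1, 256.3]
eef_rot: [-1.569, -0.069, 0.071]
force: [0.2, -1.2, 0.5]
grip_width: 85.3
t 14.28 grasp [ 438.2 -110.   101.9] jaw yaw 5.1 w 85.0 F [-0.5  0.2  0.3]
offset m (tool now) [0.0007 0.0019 0.0001] dr deg [-0.06 -0.89 -0.05] | world d [ 0.7  0.2 -1.9]
joints [-0.36 -0.15  2.05  0.    1.25 -0.45]
```

View pics/w8.png

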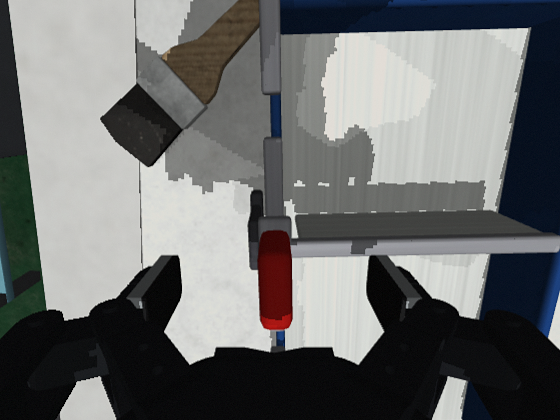

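```bash
python3 -m jog '{"offset": [[0,0,0],[0,0,0],[0,0,0],[0,0,0],[0,0,0],[0,0,0]], "dr": [[0,-0.9,0],[0,0,0],[0,0,0],[0,0,0],[0,0,0],[0,0,0]]}' -1
python3 - <<'E'
from h import *
go((439,-110,124),6)
E
python3 -m jog '{"offset": [[0,-0.01,0],[0,-0.01,0],[0,-0.004,0],[0,0,0]], "dr": [[0,0,0],[0,0,0],[0,0,0],[0,0,0]]}' -1
python3 - <<'E'
from h import *
snap("side","s9.png")
go((439,-110,124),6)
E
```

```text
t: 15.02
eef_pos: [438.7, -110.5, 259.2]
eef_rot: [-1.57, -0.083, 0.082]
force: [-1.6, -0.2, 1.3]
grip_width: 12.6
t 15.03 grasp [ 438.8 -110.7  104.5] jaw yaw 6.0 w 12.6 F [-1.6 -0.2  1.3]
offset m (tool now) [ 0.0003 -0.0195  0.0005] dr deg [0.05 0.03 0.04] | world d [ 0.3  0.5 19.5]
joints [-0.36 -0.15  2.04 -0.    1.25 -0.47]
t: 15.52
eef_pos: [438.7, -110.4, 284.8]
eef_rot: [-1.57, -0.084, 0.082]
force: [-0.4, -0.6, -0.4]
grip_width: 13.1
t 15.57 grasp [ 438.8 -110.5  129.9] jaw yaw 6.0 w 13.2 F [-2.   0.3 -1.3]
offset m (tool now) [0.0003 0.0059 0.0003] dr deg [0.04 0.04 0.05] | world d [ 0.3  0.4 -5.9]
joints [-0.36 -0.19  2.02 -0.    1.3  -0.47]
```

View pics/s9.png

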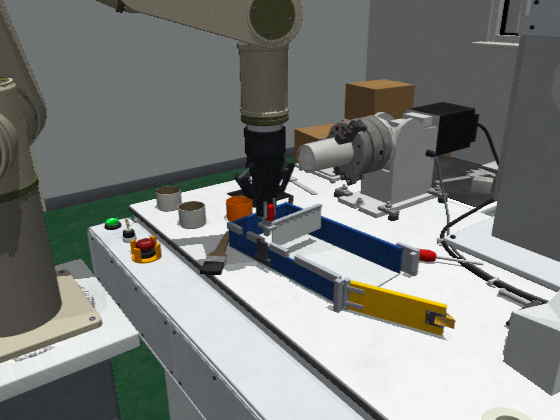

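```bash
python3 -m jog '{"offset": [[0,0.001,0.02],[0,0,0.02],[0,0,0.015],[0,0,0.006],[0,0,0]], "dr": [[0,0,0],[0,0,0],[0,0,0],[0,0,0],[0,0,0]]}' -1
python3 - <<'E'
from h import *
go((431.5,-40.9,105),6)
E
```

```text
t: 16.2
eef_pos: [431.9, -48.6, 282.7]
eef_rot: [-1.571, -0.083, 0.082]
force: [-0.8, -0.5, -1.8]
grip_width: 12.7
t 16.2 grasp [431.9 -48.9 128. ] jaw yaw 6.0 w 12.7 F [-0.8 -0.5 -1.8]
offset m (tool now) [0.0005 0.023  0.0077] dr deg [ 0.11  0.02 -0.  ] | world d [ -0.4   7.7 -23. ]
joints [-0.23 -0.24  2.07 -0.    1.31 -0.33]
```

```bash
python3 -m jog '{"offset": [[0,0,0.0065],[0,0,0]], "dr": [[0,0,0],[0,0,0]]}' -1
python3 - <<'E'
from h import *
go((431.5,-40.9,105),6)
E
```

```text
t: 16.45
eef_pos: [431.2, -42.2, 282.6]
eef_rot: [-1.571, -0.082, 0.082]
force: [-0.4, 1.1, -1.7]
grip_width: 13.0
t 16.45 grasp [431.1 -42.5 127.9] jaw yaw 6.0 w 13.0 F [-0.4  1.1 -1.7]
offset m (tool now) [0.0005 0.0229 0.0013] dr deg [ 0.1  -0.01 -0.02] | world d [  0.3   1.3 -22.9]
joints [-0.22 -0.24  2.07 -0.    1.31 -0.32]
```

Within 1.5 mm. Lower it.

```bash
python3 -m jog '{"offset": [[0,0.008,0.001],[0,0.008,0],[0,0.005,0],[0,0.003,0],[0,0,0]], "dr": [[0,0,0],[0,0,0],[0,0,0],[0,0,0],[0,0,0]]}' -1
python3 - <<'E'
from h import *
go((431.5,-40.9,104.5),6)
E
```

```text
t: 17.08
eef_pos: [431.5, -42.1, 259.3]
eef_rot: [-1.572, -0.081, 0.082]
force: [-5.7, -0.2, 0.5]
grip_width: 12.9
t 17.07 grasp [431.4 -42.5 104.6] jaw yaw 6.0 w 12.9 F [-5.7 -0.2  0.5]
offset m (tool now) [0.0001 0.0001 0.0012] dr deg [ 0.17 -0.04 -0.04] | world d [ 0.   1.2 -0.1]
joints [-0.21 -0.21  2.09 -0.    1.26 -0.32]
```

```bash
python3 -m jog '{"offset": [[0,0,0],[0,0,0],[0,0,0],[0,0,0],[0,-0.04,0],[0,-0.05,0]], "dr": [[0,0,0],[0,0,0],[0,0,0],[0,0,0],[0,0,0],[0,0,0]]}' 1
python3 - <<'E'
from h import *
s=snap("side","s10.png");cv2.imwrite("pics/s10z.png",cv2.resize(s["image"][:,:,::-1][170:320,150:400],None,fx=3,fy=3,interpolation=cv2.INTER_CUBIC))
snap("wrist","w10.png");snap("top","t10.png")
E
```

```text
t: 17.82
eef_pos: [430.2, -41.7, 346.7]
eef_rot: [-1.57, -0.075, 0.087]
force: [0.5, -0.3, 0.4]
grip_width: 85.7
```

View pics/s10z.png

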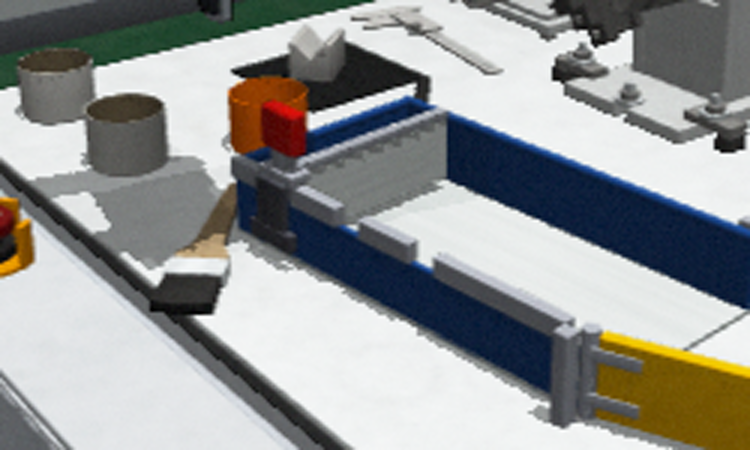

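View pics/w10.png

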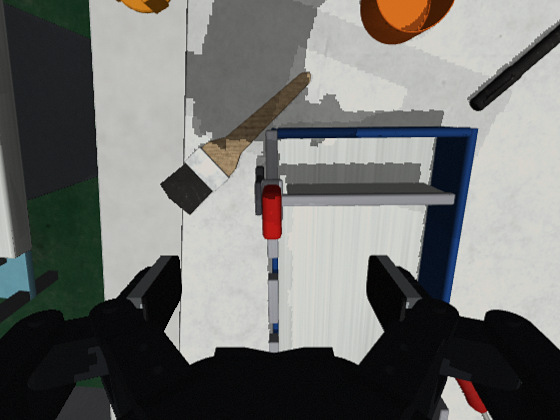

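View pics/t10.png

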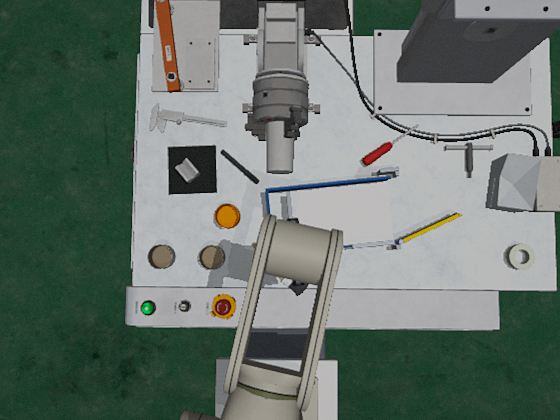

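```bash
python3 -m jog '{"offset": [[0.002,0,0.045],[0.002,0,0.045],[0.002,0,0.045],[0.002,0,0.035]], "dr": [[0,0,0],[0,0,0],[0,0,0],[0,0,0]]}' 1
python3 - <<'E'
from h import *
s=snap("wrist","w11.png")
go((418,175,180),6)
E
```

```text
t: 18.48
eef_pos: [421.6, 130.1, 345.1]
eef_rot: [-1.573, -0.074, 0.078]
force: [-0.1, -0.4, 0.7]
grip_width: 85.3
t 18.52 grasp [420.7 132.6 190.2] jaw yaw 5.6 w 85.3 F [-1.1  3.4  0.1]
offset m (tool now) [0.001  0.0101 0.0423] dr deg [ 0.06 -0.42 -0.19] | world d [ -3.2  42.2 -10.2]
joints [ 0.19 -0.28  1.98 -0.    1.44  0.09]
```

View pics/w11.png

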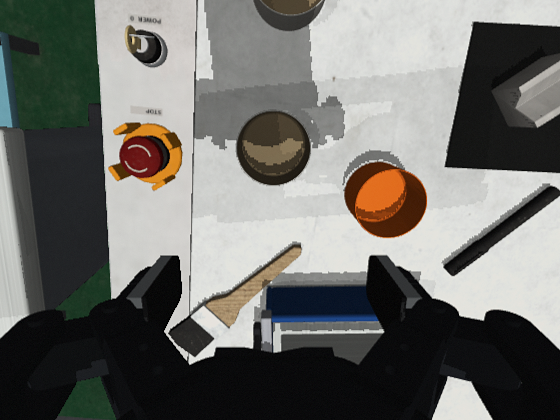

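```bash
python3 - <<'E'
from h import *
s=snap("wrist")
print(onz(s,237,147.5,47),onz(s,310,147.5,47),onz(s,273.5,111,47),onz(s,273.5,184,47))
c=(onz(s,237,147.5,47)+onz(s,310,147.5,47)+onz(s,273.5,111,47)+onz(s,273.5,184,47))/4
go((c[0],c[1],28),6); print(c)
E
```

```text
[385.00138114 172.18858785  47.        ] [446.52243153 178.23656857  47.        ] [412.88074209 204.68017252  47.        ] [418.84391184 143.8245263   47.        ]
t 18.57 grasp [420.9 130.6 190.2] jaw yaw 5.7 w 85.5 F [ 0.1 -0.3  0.3]
offset m (tool now) [-0.0007  0.1621  0.0444] dr deg [ 0.15 -0.31 -0.2 ] | world d [  -5.6   43.6 -162.2]
joints [ 0.19 -0.28  1.98 -0.    1.44  0.09]
[415.81211665 174.73246381  47.        ]
```

```bash
python3 -m jog '{"offset": [[-0.001,0,0.03],[0,0.04,0.014],[0,0.04,0],[0,0.02,0],[0,0,0]], "dr": [[0,0,-0.2],[0,0,0],[0,0,0],[0,0,0],[0,0,0]]}' 1
python3 - <<'E'
from h import *
go((416.2,174.8,28),6)
E
```

```text
t: 19.2
eef_pos: [414.6, 173.3, 237.7]
eef_rot: [-1.575, -0.075, 0.083]
force: [0.6, 0.5, 0.7]
grip_width: 85.2
t 19.2 grasp [413.9 172.4  83. ] jaw yaw 5.8 w 85.2 F [0.6 0.5 0.7]
offset m (tool now) [0.002  0.055  0.0016] dr deg [ 0.29 -0.24 -0.28] | world d [  1.6   1.5 -55. ]
joints [ 0.28 -0.13  2.06 -0.    1.21  0.18]
```

```bash
python3 -m jog '{"offset": [[0.002,0.02,0.0015],[0,0.018,0],[0,0.01,0],[0,0.004,0],[0,0,0]], "dr": [[0.3,0,-0.2],[0,0,0],[0,0,0],[0,0,0],[0,0,0]]}' 1
python3 - <<'E'
from h import *
go((416.2,174.8,28),6)
E
python3 -m jog '{"offset": [[0,0,0],[0,0,0],[0,0,0],[0,0,0]], "dr": [[0,0,0],[0,0,0],[0,0,0],[0,0,0]]}' -1
python3 - <<'E'
from h import *
go((416.2,174.8,140),6)
E
```

```text
t: 19.82
eef_pos: [418.5, 173.5, 187.4]
eef_rot: [-1.569, -0.08, 0.076]
force: [0.7, -0.2, -0.5]
grip_width: 85.0
t 19.82 grasp [418.9 173.5  32.7] jaw yaw 5.7 w 85.0 F [ 0.7 -0.2 -0.5]
offset m (tool now) [-0.0022  0.0047  0.0016] dr deg [-0.01 -0.34  0.15] | world d [-2.3  1.3 -4.7]
joints [ 0.28 -0.04  2.08 -0.    1.09  0.18]
t: 20.32
eef_pos: [419.6, 173.8, 189.6]
eef_rot: [-1.568, -0.082, 0.073]
force: [-0.2, 0.5, -0.1]
grip_width: 62.2
t 20.32 grasp [420.5 174.   34.9] jaw yaw 5.7 w 62.2 F [-0.2  0.5 -0.1]
offset m (tool now) [-0.0026 -0.1051  0.0014] dr deg [-0.05 -0.33  0.35] | world d [ -3.4   1.  105.1]
joints [ 0.28 -0.04  2.08 -0.    1.09  0.18]
```

```bash
python3 -m jog '{"offset": [[0,-0.03,0],[0,-0.045,0],[0,-0.045,0],[0,0,0]], "dr": [[0,0,0],[0,0,0],[0,0,0],[0,0,0]]}' -1
python3 - <<'E'
from h import *
snap("wrist","w12.png");snap("side","s12.png")
go((505,30,150),6)
go((531.5,-182,150),6)
E
```

```text
t: 20.82
eef_pos: [418.0, 173.4, 311.9]
eef_rot: [-1.569, -0.08, 0.075]
force: [0.3, 0.1, -1.0]
grip_width: 62.2
t 20.93 grasp [416.  172.8 153.1] jaw yaw 5.7 w 62.2 F [-0.3 -0.6  0.2]
offset m (tool now) [ 0.0739  0.003  -0.1511] dr deg [ 0.05 -0.32 -0.2 ] | world d [  88.4 -143.    -3.1]
joints [ 0.28 -0.21  2.   -0.    1.36  0.18]
t 20.93 grasp [416.  172.8 153.1] jaw yaw 5.7 w 62.2 F [-0.3 -0.6  0.2]
offset m (tool now) [ 0.0793  0.0031 -0.3646] dr deg [ 0.05 -0.32 -0.2 ] | world d [ 114.9 -355.    -3.1]
joints [ 0.28 -0.21  2.   -0.    1.36  0.18]
```

View pics/w12.png

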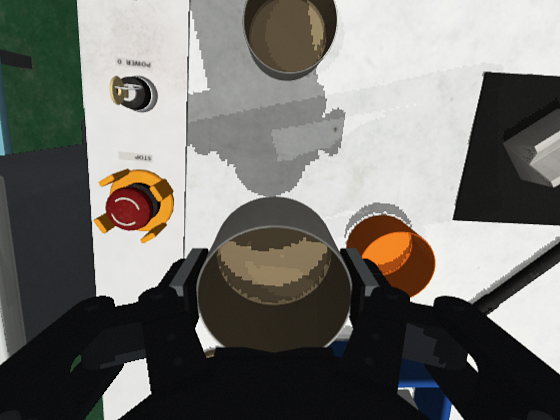

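View pics/s12.png

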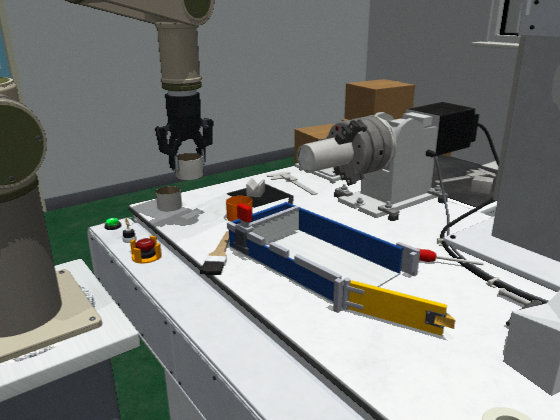

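```bash
python3 -m jog '{"offset": [[0.025,0,-0.05],[0.025,0,-0.05],[0.024,0,-0.05],[0.002,0,-0.053],[0.001,0,-0.053],[0.001,0,-0.053],[0.001,0,-0.05],[0,0,0]], "dr": [[0,0,0],[0,0,0],[0,0,0],[0,0,0],[0,0,0],[0,0,0],[0,0,0],[0,0,0]]}' -1
python3 - <<'E'
from h import *
snap("wrist","w13.png")
go((531.5,-182,60),6)
E
```

```text
t: 21.92
eef_pos: [528.8, -185.4, 288.5]
eef_rot: [-1.563, -0.06, 0.103]
force: [-0.3, 0.7, -0.0]
grip_width: 62.4
t 21.98 grasp [ 524.1 -182.8  133.4] jaw yaw 6.0 w 61.7 F [-0.3 -0.  -0.3]
offset m (tool now) [0.0051 0.0732 0.0008] dr deg [-0.52  0.   -1.61] | world d [  2.9   1.7 -73.3]
joints [-0.42  0.12  1.71 -0.01  1.33 -0.53]
```

View pics/w13.png

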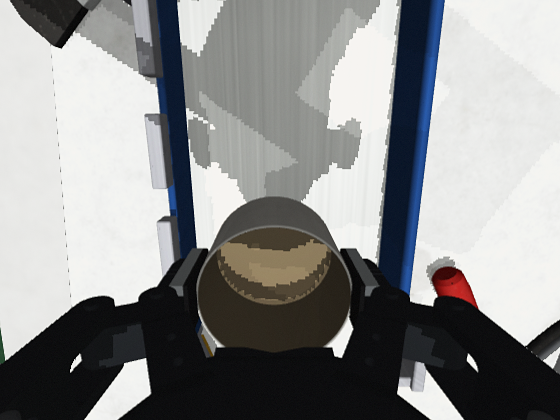

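```bash
python3 -m jog '{"offset": [[0.003,0.02,0.001],[0,0.025,0],[0,0.02,0],[0,0,0]], "dr": [[-0.5,0,-1.6],[0,0,0],[0,0,0],[0,0,0]]}' -1
python3 - <<'E'
from h import *
go((531.5,-182,39),6)
E
```

```text
t: 22.48
eef_pos: [528.5, -176.9, 215.6]
eef_rot: [-1.563, -0.079, 0.09]
force: [0.0, -0.1, -0.8]
grip_width: 62.0
t 22.48 grasp [ 527.3 -176.    60.9] jaw yaw 6.2 w 62.0 F [ 0.  -0.1 -0.8]
offset m (tool now) [ 0.0026  0.0219 -0.0056] dr deg [-0.37  0.18 -0.41] | world d [  3.   -5.1 -21.9]
joints [-0.42  0.2   1.78  0.    1.18 -0.52]
```

```bash
python3 -m jog '{"offset": [[0.002,0.007,-0.003],[0,0.006,0],[0,0.004,0],[0,0,0]], "dr": [[-0.4,0,-0.4],[0,0,0],[0,0,0],[0,0,0]]}' -1
python3 -m jog '{"offset": [[0,0.003,0],[0,0,0]], "dr": [[0,0,0],[0,0,0]]}' -1
python3 -m jog '{"offset": [[0,0.003,0],[0,0.001,0]], "dr": [[0,0,0],[0,0,0]]}' -1
```

```text
t: 22.98
eef_pos: [531.6, -178.7, 198.9]
eef_rot: [-1.57, -0.087, 0.084]
force: [-0.1, 0.2, -1.4]
grip_width: 62.2
t: 23.22
eef_pos: [531.9, -178.9, 196.4]
eef_rot: [-1.571, -0.088, 0.083]
force: [-0.6, -0.2, -0.7]
grip_width: 62.0
t: 23.48
eef_pos: [532.1, -179.1, 192.8]
eef_rot: [-1.571, -0.088, 0.083]
force: [-3.5, 0.6, 5.6]
grip_width: 62.1
```

```bash
python3 -m jog '{"offset": [[0,0,0],[0,0,0],[0,0,0],[0,0,0],[0,-0.03,0],[0,-0.045,0],[0,-0.045,0],[0,0,0]], "dr": [[0,0,0],[0,0,0],[0,0,0],[0,0,0],[0,0,0],[0,0,0],[0,0,0],[0,0,0]]}' 1
python3 - <<'E'
from h import *
snap("wrist","w14.png");snap("side","s14.png");snap("top","t14.png")
go((505,30,160),6)
go((418,260,160),6)
E
```

```text
t: 24.48
eef_pos: [531.3, -178.7, 315.5]
eef_rot: [-1.571, -0.087, 0.084]
force: [-0.4, 0.4, -0.4]
grip_width: 85.2
t 24.62 grasp [ 528.5 -177.5  155. ] jaw yaw 6.2 w 85.3 F [-1.   0.2 -0.7]
offset m (tool now) [-0.0018 -0.0043  0.2094] dr deg [-0.18  0.24 -0.35] | world d [-24.5 207.9   5. ]
joints [-0.42  0.09  1.71 -0.    1.35 -0.52]
t 24.62 grasp [ 528.5 -177.5  155. ] jaw yaw 6.2 w 85.3 F [-1.   0.2 -0.7]
offset m (tool now) [-0.0632 -0.0032  0.4475] dr deg [-0.18  0.24 -0.35] | world d [-111.5  437.9    5. ]
joints [-0.42  0.09  1.71 -0.    1.35 -0.52]
```

View pics/w14.png

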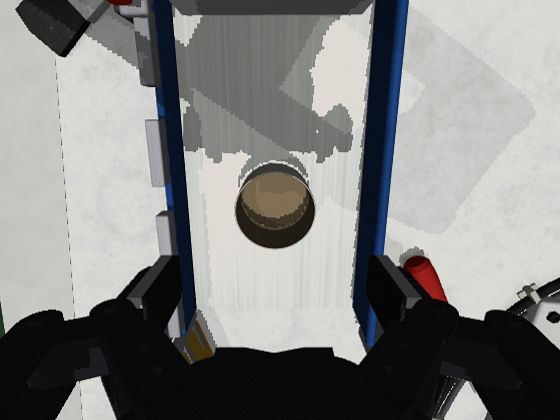

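View pics/s14.png

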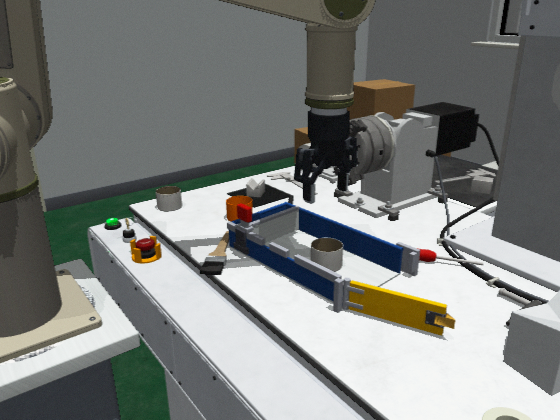

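```bash
python3 -m jog '{"offset": [[0,-0.003,0.052],[0,0,0.052],[0,0,0.052],[-0.001,0,0.052],[-0.014,0,0.055],[-0.014,0,0.055],[-0.014,0,0.055],[-0.014,0,0.055],[0,0,0]], "dr": [[0,0,0],[0,0,0],[0,0,0],[0,0,0],[0,0,0],[0,0,0],[0,0,0],[0,0,0],[0,0,0]]}' 1
python3 - <<'E'
from h import *
s=snap("wrist","w15.png")
go((418,304,100),6)
E
```

```text
t: 25.75
eef_pos: [417.6, 252.7, 298.8]
eef_rot: [-1.567, -0.058, 0.108]
force: [1.0, -0.3, -0.3]
grip_width: 85.4
t 25.8 grasp [413.2 251.1 143.9] jaw yaw 6.0 w 85.4 F [-0.3  0.9 -0.7]
offset m (tool now) [0.0067 0.0438 0.0524] dr deg [-0.18 -0.01 -1.84] | world d [ -0.2  52.8 -43.8]
joints [ 0.43 -0.08  1.9   0.01  1.35  0.32]
```

View pics/w15.png

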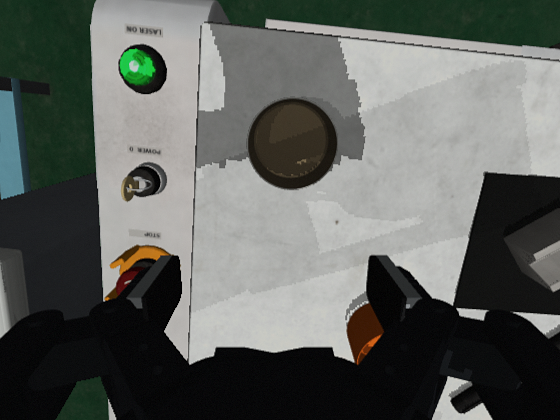

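```bash
python3 - <<'E'
from h import *
s=snap("wrist")
P=[onz(s,248,143,47),onz(s,336,143,47),onz(s,292,98,47),onz(s,292,188,47)]
c=sum(P)/4;print(np.linalg.norm(P[0]-P[1]),np.linalg.norm(P[2]-P[3]),c)
go((c[0],c[1],85),6)
E
```

```text
61.299641318015524 61.86360162225217 [417.25454877 302.15427123  47.        ]
t 25.85 grasp [414.  250.  144.2] jaw yaw 5.9 w 85.2 F [-0.5  0.4 -0.2]
offset m (tool now) [0.0055 0.0591 0.0518] dr deg [-0.17 -0.12 -1.8 ] | world d [ -1.7  52.1 -59.1]
joints [ 0.43 -0.08  1.9   0.01  1.35  0.32]
```

```bash
python3 -m jog '{"offset": [[0.001,0,0.03],[0,0.02,0.022],[0,0.025,0],[0,0.012,0],[0,0,0]], "dr": [[-0.2,0,-1.8],[0,0,0],[0,0,0],[0,0,0],[0,0,0]]}' 1
python3 - <<'E'
from h import *
go((417.5,302.3,30),6)
E
```

```text
t: 26.48
eef_pos: [418.0, 295.9, 237.5]
eef_rot: [-1.574, -0.071, 0.075]
force: [-0.5, 0.3, 0.9]
grip_width: 85.2
t 26.48 grasp [417.7 295.1  82.8] jaw yaw 5.3 w 85.2 F [-0.5  0.3  0.9]
offset m (tool now) [0.0003 0.0527 0.0067] dr deg [ 0.27 -0.69 -0.14] | world d [ -0.5   6.4 -52.8]
joints [ 0.52  0.05  1.9  -0.    1.2   0.43]
```

```bash
python3 -m jog '{"offset": [[0,0.018,0.006],[0,0.016,0.001],[0,0.01,0],[0,0.005,0],[0,0,0]], "dr": [[0.3,-0.6,-0.1],[0,0,0],[0,0,0],[0,0,0],[0,0,0]]}' 1
python3 - <<'E'
from h import *
go((417.5,302.3,30),6)
E
python3 -m jog '{"offset": [[0,0,0],[0,0,0],[0,0,0],[0,0,0]], "dr": [[0,0,0],[0,0,0],[0,0,0],[0,0,0]]}' -1
python3 -m jog '{"offset": [[0,-0.03,0],[0,-0.045,0],[0,-0.045,0],[0,-0.008,0],[0,0,0]], "dr": [[0,0,0],[0,0,0],[0,0,0],[0,0,0],[0,0,0]]}' -1
python3 - <<'E'
from h import *
snap("wrist","w16.png")
go((505,30,155),6)
go((522.5,-90,155),6)
E
```

```text
t: 27.1
eef_pos: [419.9, 301.3, 189.4]
eef_rot: [-1.568, -0.08, 0.076]
force: [-0.2, -0.0, 0.0]
grip_width: 85.4
t 27.1 grasp [420.3 301.6  34.7] jaw yaw 5.7 w 85.4 F [-0.2 -0.   0. ]
offset m (tool now) [-0.0023  0.0047  0.0012] dr deg [-0.08 -0.3   0.17] | world d [-2.4  1.  -4.7]
joints [0.52 0.13 1.91 0.   1.1  0.42]
t: 27.6
eef_pos: [420.7, 301.9, 191.4]
eef_rot: [-1.566, -0.083, 0.074]
force: [-0.5, 0.1, -0.4]
grip_width: 62.1
t: 28.22
eef_pos: [419.0, 301.0, 321.0]
eef_rot: [-1.568, -0.08, 0.077]
force: [-0.2, -0.2, -1.1]
grip_width: 61.8
t 28.27 grasp [419.2 301.1 165.9] jaw yaw 5.7 w 62.2 F [-0.1 -0.4 -0.5]
offset m (tool now) [ 0.0586  0.0108 -0.2782] dr deg [-0.05 -0.28  0.09] | world d [  86.  -271.   -10.9]
joints [ 0.52 -0.04  1.82  0.    1.36  0.42]
t 28.27 grasp [419.2 301.1 165.9] jaw yaw 5.7 w 62.2 F [-0.1 -0.4 -0.5]
offset m (tool now) [ 0.064   0.0107 -0.3993] dr deg [-0.05 -0.28  0.09] | world d [ 103.5 -391.   -10.9]
joints [ 0.52 -0.04  1.82  0.    1.36  0.42]
```

View pics/w16.png

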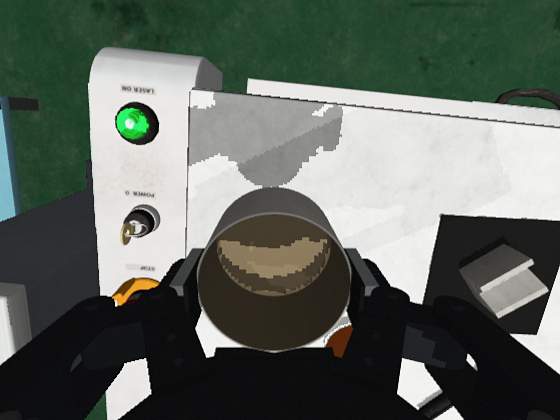

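```bash
python3 -m jog '{"offset": [[0.012,0,-0.056],[0.012,0,-0.056],[0.012,0,-0.056],[0.012,0,-0.056],[0.011,0,-0.054],[0.003,0,-0.06],[0.002,0,-0.055],[0,0,0]], "dr": [[0,0,0],[0,0,0],[0,0,0],[0,0,0],[0,0,0],[0,0,0],[0,0,0],[0,0,0]]}' -1
python3 - <<'E'
from h import *
s=snap("wrist","w17.png")
go((522.5,-90,65),6)
E
```

```text
t: 29.28
eef_pos: [520.4, -94.6, 303.8]
eef_rot: [-1.567, -0.066, 0.097]
force: [0.4, 0.2, -1.0]
grip_width: 62.3
t 29.32 grasp [516.9 -92.6 148.8] jaw yaw 6.0 w 61.6 F [-0.6 -0.5 -1.6]
offset m (tool now) [0.0044 0.0837 0.0023] dr deg [-0.26  0.02 -1.16] | world d [  2.4   2.9 -83.8]
joints [-0.27  0.02  1.79 -0.    1.35 -0.38]
```

View pics/w17.png

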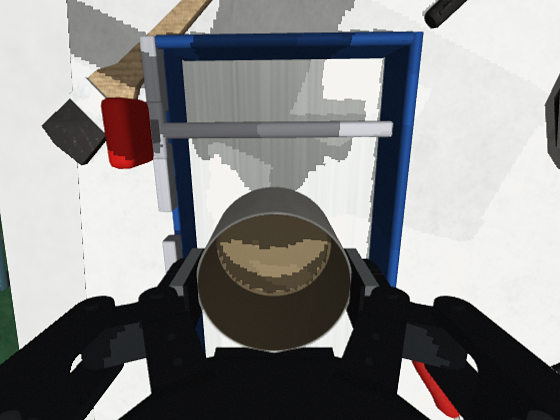

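```bash
python3 -m jog '{"offset": [[0.002,0.02,0.001],[0,0.03,0],[0,0.025,0],[0,0.005,0],[0,0,0]], "dr": [[-0.3,0,-1.2],[0,0,0],[0,0,0],[0,0,0],[0,0,0]]}' -1
python3 - <<'E'
from h import *
go((522.5,-90,41),6)
E
```

```text
t: 29.95
eef_pos: [519.2, -85.7, 216.6]
eef_rot: [-1.565, -0.081, 0.091]
force: [0.1, 0.5, -0.1]
grip_width: 62.2
t 29.95 grasp [518.2 -85.2  61.9] jaw yaw 6.3 w 62.2 F [ 0.1  0.5 -0.1]
offset m (tool now) [ 0.0029  0.0208 -0.0047] dr deg [-0.24  0.27 -0.35] | world d [  3.3  -4.3 -20.9]
joints [-0.26  0.11  1.87  0.    1.17 -0.37]
```

```bash
python3 -m jog '{"offset": [[0.002,0.006,-0.003],[0,0.006,0],[0,0.003,0],[0,0,0]], "dr": [[-0.3,0,-0.4],[0,0,0],[0,0,0],[0,0,0]]}' -1
python3 -m jog '{"offset": [[0,0.003,0],[0,0.001,0]], "dr": [[0,0,0],[0,0,0]]}' -1
python3 -m jog '{"offset": [[0,0.003,0]], "dr": [[0,0,0]]}' -1
```

```text
t: 30.45
eef_pos: [523.0, -88.5, 203.1]
eef_rot: [-1.572, -0.091, 0.082]
force: [1.3, -0.1, -0.4]
grip_width: 62.0
t: 30.7
eef_pos: [523.2, -88.7, 199.3]
eef_rot: [-1.572, -0.091, 0.081]
force: [-0.3, 0.8, -1.7]
grip_width: 62.0
t: 30.82
eef_pos: [523.4, -88.7, 196.4]
eef_rot: [-1.572, -0.091, 0.081]
force: [-0.2, 1.4, 0.1]
grip_width: 62.0
```

```bash
python3 -m jog '{"offset": [[0,0.003,0]], "dr": [[0,0,0]]}' -1
python3 -m jog '{"offset": [[0,0,0],[0,0,0],[0,0,0],[0,0,0],[0,-0.03,0],[0,-0.05,0],[0,-0.05,0],[0,0,0]], "dr": [[0,0,0],[0,0,0],[0,0,0],[0,0,0],[0,0,0],[0,0,0],[0,0,0],[0,0,0]]}' 1
python3 - <<'E'
from h import *
snap("wrist","w18.png")
s=snap("side","s18.png")
go((540,-300,200),6)
E
```

```text
t: 30.95
eef_pos: [523.5, -88.9, 194.4]
eef_rot: [-1.572, -0.091, 0.082]
force: [-13.5, 2.4, 34.0]
grip_width: 61.8
t: 31.95
eef_pos: [522.2, -88.3, 326.7]
eef_rot: [-1.571, -0.089, 0.083]
force: [0.9, 0.5, -0.2]
grip_width: 86.0
t 32.05 grasp [520.1 -88.  167.2] jaw yaw 6.3 w 85.6 F [-0.5  0.2 -1.2]
offset m (tool now) [-0.0041 -0.0328 -0.2129] dr deg [-0.01  0.29 -0.2 ] | world d [  19.4 -212.    32.8]
joints [-0.26 -0.01  1.79 -0.    1.37 -0.37]
```

View pics/w18.png

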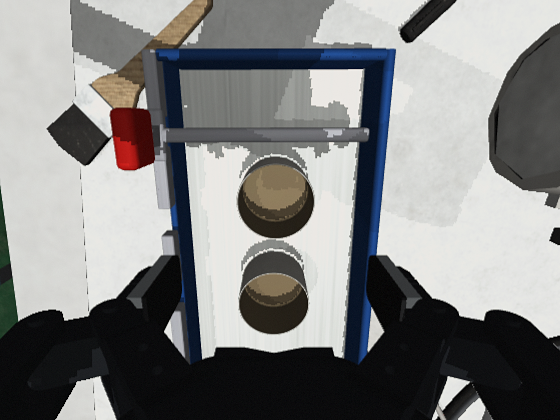

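View pics/s18.png

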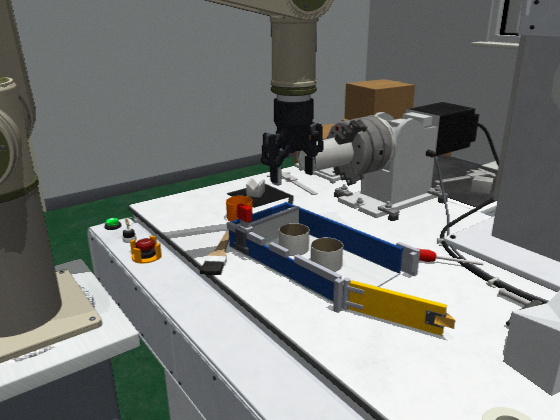

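```bash
python3 -m jog '{"offset": [[-0.012,0,-0.055],[-0.012,0,-0.055],[-0.012,0,-0.055],[-0.012,0,-0.055],[-0.012,0,-0.055],[-0.012,0,-0.055],[0,0,0]], "dr": [[0,0,0],[0,0,0],[0,0,0],[0,0,0],[0,0,0],[0,0,0],[0,0,0]]}' -1
python3 -m jog '{"offset": [[0,0,0],[0,0,0],[0,0,0],[0,0,0],[0,0,0],[0,0,0],[0,0,0]], "dr": [[0,10.3,0],[0,10.3,0],[0,10.3,0],[0,10.3,0],[0,10.3,0],[0,10.3,0],[0,10.3,0]]}' -1
python3 - <<'E'
from h import *
snap("wrist","w19.png");snap("top","t19.png")
go((478,-425,90),-66)
E
```

```text
t: 32.92
eef_pos: [480.7, -430.3, 303.1]
eef_rot: [-1.553, -0.073, 0.106]
force: [-0.1, -0.6, -1.4]
grip_width: -0.1
t: 33.8
eef_pos: [478.2, -422.6, 285.4]
eef_rot: [-1.36, 0.96, -0.874]
force: [-0.1, -0.0, 0.1]
grip_width: 0.1
t 33.9 grasp [ 472.1 -417.1  130.8] jaw yaw -67.6 w 0.0 F [-0.3 -0.   0. ]
offset m (tool now) [ 0.0041  0.0404 -0.0001] dr deg [ 1.27 -1.54 -2.78] | world d [ -0.2  -2.3 -40.6]
joints [-0.8   0.34  1.47 -0.    1.39  0.38]
```

View pics/w19.png

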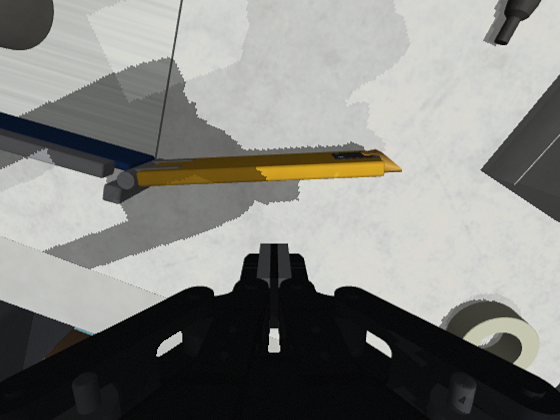

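View pics/t19.png

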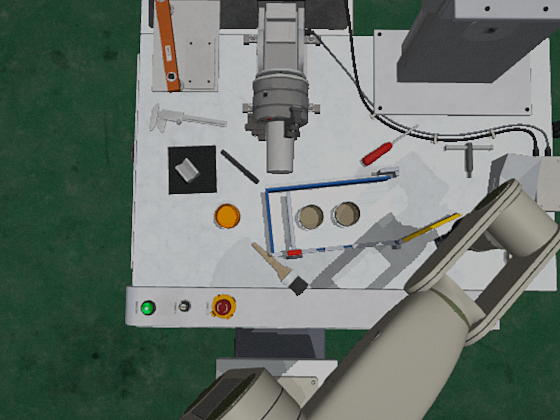

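```bash
python3 -m jog '{"offset": [[0.002,0,0],[0.002,0.03,0],[0,0.01,0],[0,0,0]], "dr": [[1.2,-1.5,-2.8],[0,0,0],[0,0,0],[0,0,0]]}' -1
python3 - <<'E'
from h import *
s=snap("wrist","w20.png")
cv2.imwrite("pics/w20z.png",cv2.resize(s["image"][100:330,80:480,::-1],None,fx=2,fy=2))
go((478,-425,36),-66)
E
```

```text
t: 34.4
eef_pos: [479.7, -423.8, 241.1]
eef_rot: [-1.385, 0.884, -0.878]
force: [-0.4, 0.4, 0.3]
grip_width: 0.1
t 34.45 grasp [ 479.2 -423.5   86.7] jaw yaw -65.0 w 0.2 F [ 0.3 -0.2 -0.7]
offset m (tool now) [ 0.0005  0.0507 -0.002 ] dr deg [ 0.1   1.05 -0.18] | world d [ -1.7  -1.2 -50.7]
joints [-0.8   0.36  1.52 -0.    1.26  0.33]
```

View pics/w20z.png

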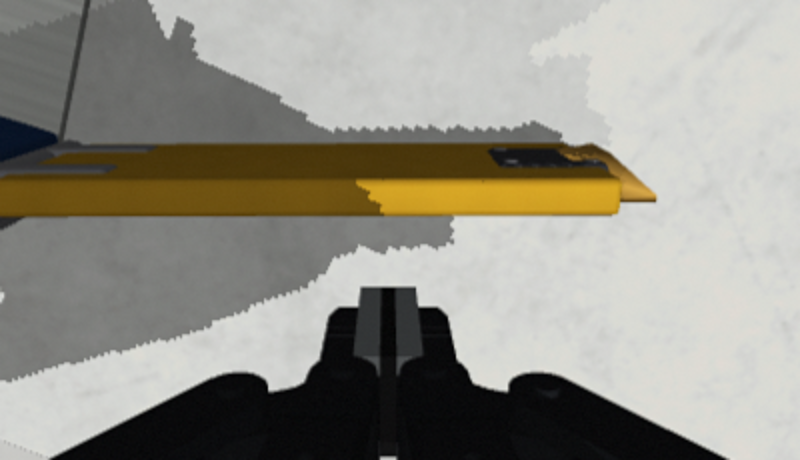

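```bash
python3 -m jog '{"offset": [[0,0.025,-0.001],[0,0.02,0],[0,0.007,0],[0,0,0]], "dr": [[0,0,0],[0,0,0],[0,0,0],[0,0,0]]}' -1
python3 - <<'E'
from h import *
snap("wrist","w21.png")
go((478,-425,36),-65)
H=np.array([461,-317.5]);st,M,p=pose();g=(p+M[:,1]*env.grip_depth)[:2]-H
print("gate frame pos",M[:2,0]@g,M[:2,2]@g)
E
```

```text
t: 34.95
eef_pos: [480.1, -425.3, 191.5]
eef_rot: [-1.387, 0.878, -0.881]
force: [-0.5, -0.8, 0.4]
grip_width: -0.1
t 35.0 grasp [ 480.4 -425.6   37.3] jaw yaw -64.8 w -0.2 F [-1.1  0.8 -0.2]
offset m (tool now) [-0.0013  0.0013 -0.0019] dr deg [-0.01  0.2   0.12] | world d [-2.2  0.3 -1.3]
joints [-0.8   0.43  1.54 -0.    1.17  0.33]
gate frame pos 106.09091769446896 -28.496212989411195
```

View pics/w21.png

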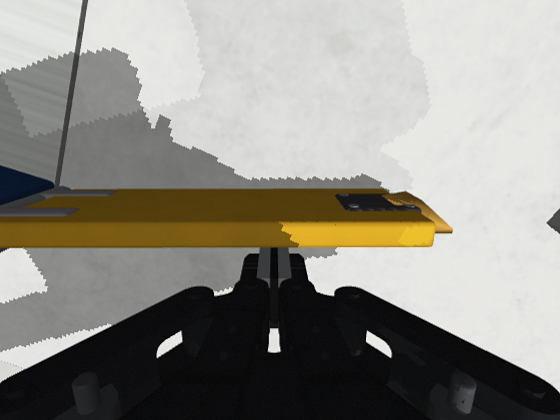

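```bash
python3 -m jog '{"offset": [[0,0,0.01],[0.002,0,0.012],[0.002,0,0.012],[0.002,0,0.012],[0.002,0,0.012]], "dr": [[0,0,0],[0,-6,0],[0,-6,0],[0,-6,0],[0,-6,0]]}' -1
python3 - <<'E'
from h import *
snap("wrist","w22.png");snap("side","s22.png")
H=np.array([461,-317.5]);st,M,p=pose();g=(p+M[:,1]*env.grip_depth)[:2]-H
print("gate frame pos",M[:2,0]@g,M[:2,2]@g);go((0,0,36))
E
```

```text
t: 35.62
eef_pos: [537.0, -400.7, 196.5]
eef_rot: [-1.504, 0.543, -0.554]
force: [-1.5, -0.4, 0.3]
grip_width: -0.2
gate frame pos 113.13622030508168 -13.815781113804967
t 35.73 grasp [ 538.5 -401.1   41.9] jaw yaw -40.2 w -0.0 F [-0.3  1.1 -0.8]
offset m (tool now) [-6.69e-01  5.00e-04 -4.13e-02] dr deg [ 0.05 -0.    0.47] | world d [-537.6  400.2   -5.9]
joints [-0.72  0.49  1.45 -0.    1.19 -0.01]
```

View pics/w22.png

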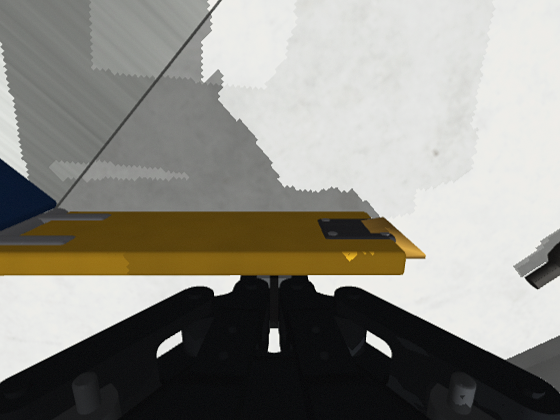

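```bash
python3 -m jog '{"offset": [[-0.001,0.004,0.012],[0,0.001,0.012],[0,0.001,0.012],[0,0,0.012],[0,0,0.012],[0,0,0]], "dr": [[0,-6,0],[0,-6,0],[0,-6,0],[0,-6,0],[0,-6,0],[0,0,0]]}' -1
python3 - <<'E'
from h import *
snap("wrist","w23.png");snap("side","s23.png")
H=np.array([461,-317.5]);st,M,p=pose();g=(p+M[:,1]*env.grip_depth)[:2]-H
print("gate frame pos",M[:2,0]@g,M[:2,2]@g);go((0,0,36))
E
```

```text
t: 36.48
eef_pos: [567.6, -348.6, 196.4]
eef_rot: [-1.578, 0.13, -0.152]
force: [0.1, 0.4, -1.0]
grip_width: -0.2
gate frame pos 112.66364353599133 -13.930487025950267
t 36.58 grasp [ 569.3 -351.5   41.8] jaw yaw -10.4 w -0.3 F [-0.7 -0.   0.1]
offset m (tool now) [-0.621  -0.0064  0.2414] dr deg [ 0.65 -0.    0.88] | world d [-567.3  349.4   -5.8]
joints [-0.63  0.47  1.47 -0.    1.18 -0.45]
```

View pics/w23.png

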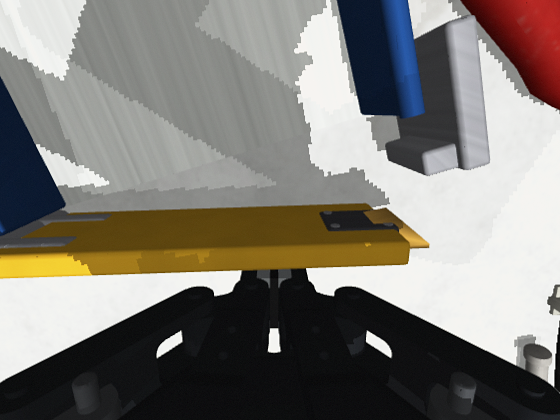

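View pics/s23.png

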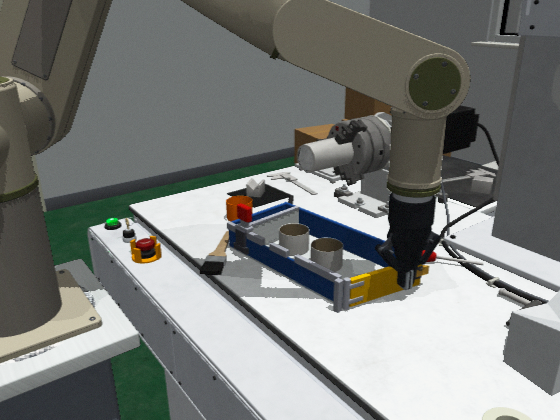

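```bash
python3 -m jog '{"offset": [[0,0.003,0.012],[0,0,0.009]], "dr": [[0,-6,0],[0,-4,0]]}' -1
python3 -m jog '{"offset": [[0,0,0.007],[0,0,0.007]], "dr": [[0,-3.5,0],[0,-3,0]]}' -1
python3 - <<'E'
from h import *
H=np.array([461,-317.5]);st,M,p=pose();g=(p+M[:,1]*env.grip_depth)[:2]-H
print("gate frame pos",M[:2,0]@g,M[:2,2]@g);go((566.6,-322,36),6)
E
```

```text
t: 36.83
eef_pos: [570.3, -330.8, 194.9]
eef_rot: [-1.587, -0.004, -0.021]
force: [0.1, -0.5, -0.3]
grip_width: 0.2
t: 37.08
eef_pos: [570.3, -323.4, 195.7]
eef_rot: [-1.601, -0.094, 0.061]
force: [6.9, -23.7, -11.5]
grip_width: 0.1
gate frame pos 111.11588547562087 -21.59352108130002
t 37.08 grasp [ 573.7 -328.1   41.1] jaw yaw 5.6 w 0.1 F [  6.9 -23.7 -11.5]
offset m (tool now) [-0.0036  0.0049  0.0019] dr deg [ 1.87 -0.38  1.09] | world d [-3.7  1.4 -5. ]
joints [-0.59  0.44  1.52 -0.01  1.15 -0.68]
```

```bash
python3 -m jog '{"offset": [[0,0,0.004],[0,0,0.004]], "dr": [[0.5,0,0.5],[0,0,0]]}' -1
python3 - <<'E'
from h import *
s=snap("wrist","w24.png")
go((566.6,-322,36),6)
E
```

```text
t: 37.33
eef_pos: [569.2, -318.9, 196.3]
eef_rot: [-1.597, -0.082, 0.06]
force: [-0.3, -4.5, -2.0]
grip_width: -0.2
t 37.38 grasp [ 571.5 -322.8   41.6] jaw yaw 5.2 w -0.1 F [ 0.5 -4.2 -0.1]
offset m (tool now) [-0.003   0.0055 -0.003 ] dr deg [ 1.65 -0.78  0.71] | world d [-2.6 -3.4 -5.5]
joints [-0.58  0.44  1.52 -0.02  1.16 -0.67]
```

View pics/w24.png

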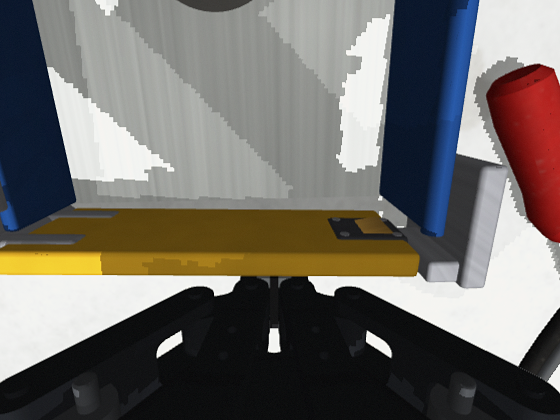

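Bolt pressed in, riding over the strike; keep pushing gently.

```bash
python3 -m jog '{"offset": [[0,0,0.004],[0,0,0.004]], "dr": [[0.5,0,0.3],[0,0,0]]}' -1
python3 - <<'E'
from h import *
s=snap("wrist","w25.png");print(env.sense()["force"].round(1))
E
```

```text
t: 37.62
eef_pos: [568.7, -314.6, 196.7]
eef_rot: [-1.599, -0.079, 0.06]
force: [5.4, -28.7, -17.1]
grip_width: -0.1
[  6.  -22.  -11.3]
```

View pics/w25.png

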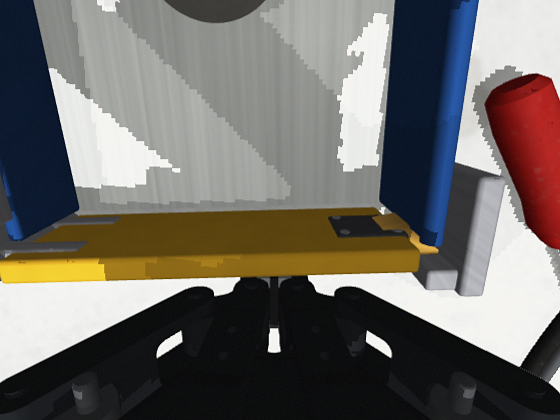

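```bash
python3 -m jog '{"offset": [[0,0,-0.01],[0,0,-0.025],[0,-0.02,-0.025],[0,-0.04,0],[0,-0.05,0],[0,-0.05,-0.03],[0,0,0]], "dr": [[0,0,0],[0,0,0],[0,0,0],[0,0,0],[0,0,0],[0,0,0],[0,0,0]]}' -1
python3 - <<'E'
from h import *
s=snap("wrist","w26.png");t=snap("top","t26.png");q=snap("side","s26.png")
cv2.imwrite("pics/t26z.png",cv2.resize(t["image"][130:310,130:470,::-1],None,fx=2.3,fy=2.3,interpolation=cv2.INTER_CUBIC))
go((500,-400,200))
E
```

```text
t: 38.55
eef_pos: [574.0, -400.6, 361.9]
eef_rot: [-1.591, -0.072, 0.061]
force: [-0.1, -0.5, 0.4]
grip_width: 0.1
t 38.7 grasp [ 572.9 -399.9  199.1] jaw yaw 4.9 w -0.3 F [-0.8 -0.3 -0.1]
offset m (tool now) [-0.0729 -0.0008  0.0041] dr deg [ 0.75  0.   -0.1 ] | world d [-73.   -2.2   0.9]
joints [-0.68  0.41  1.25 -0.01  1.47 -0.76]
```

View pics/w26.png

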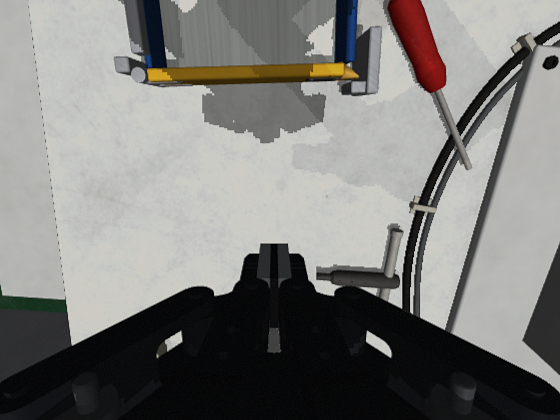

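View pics/s26.png

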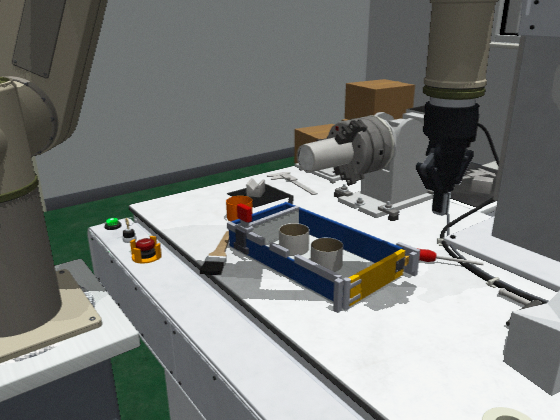

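View pics/t26z.png

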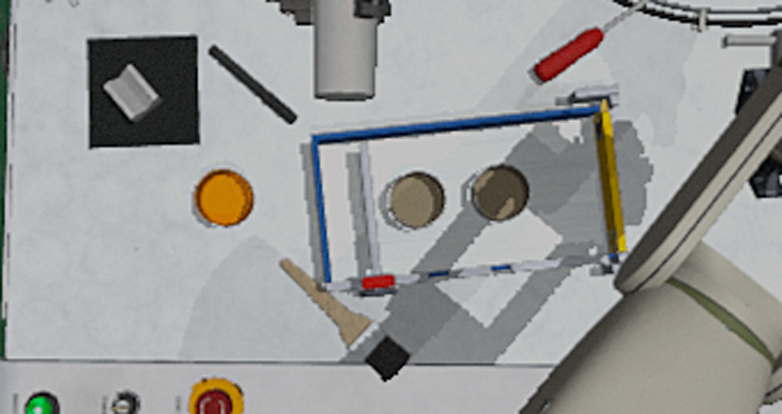

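```bash
python3 - <<'E'
from h import *
t=snap("top");q=snap("side");w=snap("wrist")
def red(s,lo):
    m=cv2.inRange(cv2.cvtColor(s["image"],cv2.COLOR_RGB2HSV),(0,170,90),(4,255,255));k,l,st,ce=cv2.connectedComponentsWithStats(m)
    return [(st[i,:].tolist(),ce[i].round(1)) for i in range(1,k) if st[i,4]>25]
print(red(t,0),red(q,0))
O=np.array([528,-142]);
for z in(98,105,115): print(z,proj(q,[[431.5,-41,z]]),proj(t,[[431.5,-41,z+16]]))
h=onz(w,138,73,62);e=onz(w,345,64,60);print(h,e,np.rad2deg(np.arctan2(e[1]-h[1],e[0]-h[0])))
print("V",onz(t,130+132/2.3,130+93/2.3,30))
cv2.imwrite("pics/w27z.png",cv2.resize(w["image"][0:110,90:400,::-1],None,fx=2.5,fy=2.5,interpolation=cv2.INTER_CUBIC))
E
```

```text
[([363, 143, 29, 22, 222], array([377. , 153.3])), ([288, 250, 13, 6, 58], array([294. , 252.1])), ([219, 302, 10, 11, 44], array([222.6, 306.5]))] [([237, 204, 15, 18, 100], array([245.7, 210.3])), ([136, 239, 18, 8, 67], array([145. , 242.3])), ([420, 250, 16, 9, 115], array([427.2, 254. ]))]
98 [[243.30677044 211.51684782]] [[293.95920853 252.66902948]]
105 [[243.1878792  208.34694432]] [[293.99994837 252.66849029]]
115 [[243.01693395 203.78916608]] [[294.05893273 252.66770962]]
[ 459.01176406 -309.90424137   62.        ] [ 617.34097237 -289.46254942   60.        ] 7.356692264190334
V [645.12261569 241.33104532  30.        ]
```

View pics/w27z.png

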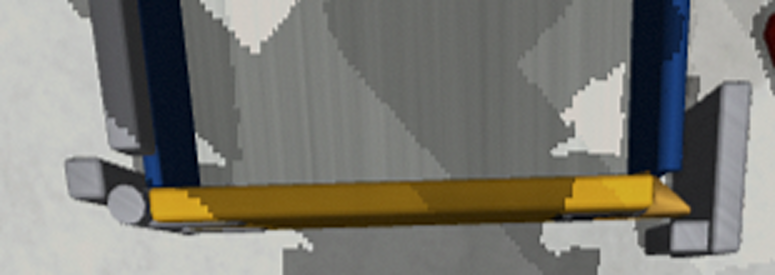

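```bash
python3 -c "
from plant import job_done; print(job_done())"
```

```text
the job is handed in; nothing more can be done
None
```

I finished the job and handed it in at about 39 s of the 208 s allowed. No verdict is reported.

- **V-block:** It stands upright on the black mat at about (645, 241) mm. The mat's centre measures about (652, 234) mm.
- **Stop:** I lifted it by the red grip, moved it 70 mm away from the gate and lowered it into the next notch. In the side view the grip's middle is at about 98 mm, which means the tooth is fully down.
- **Cups:** I found only two steel cups. Both stand upright on the tray floor between the stop and the gate, well clear of the gate. I left the orange one alone.
- **Gate:** I shut it last. The bolt is visibly sprung out behind the strike, and the gate stayed shut after the arm backed away.
- **Other items:** The last top view shows the pen and the other tools where they were at the start.

**Checks that were off:**
- The gate's angle measured 7.4° against the tray's roughly 6°. That 1.4° is a little more than the latch's 0.02 rad (1.1°) of play, and I put it down to picking the end points by eye in a small picture.
- Setting down the second cup briefly raised the wrist force to 34 N. Shutting the gate peaked at about 29 N against the robot. Both are well below the 120 N wrist limit.

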